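# Wind the reactor vessel up to its head with the crank

## Task

Fit the loose crank onto the square shaft end on top of the reactor's lift screw, pushed fully home, and wind it clockwise (seen from above) to raise the steel vessel until its rim is firmly seated against the gasket under the fixed head and the crank has gone clearly stiffer. Stop there, without forcing it and crushing the gasket, then let go with the crank left on the shaft. Leave the other things on the bench where they are.

Things in the scene. Friction and masses are not known exactly. Their poses are not given: they have to be found in the camera images.
- stand: fixed reactor stand with a screw lift; origin on the upright lift screw's axis, on the bench; z up, x from the screw to the vessel and head. Base plate 340 x 150 x 15 mm (x -70 to 270 mm). A grey bridge, 50 x 125 mm, top 175 mm up, carries a 34 mm round collar, top at 180 mm, round the screw's drive end. Turned clockwise from above the screw raises the vessel 12 mm a turn; it stays where left
- shaft_end (a point): centre of the top of the screw's upright square drive end, 202 mm above the bench: steel, 12 mm square, 22 mm tall, its top 4 mm tapered to 8 mm. Axes are the fixed stand's. The turn of the square is random and not measured; feel for it: set the crank on the tip, press lightly and turn it either way, at most a quarter turn, until it drops. The screw's friction, 0.4 N m, keeps it still meanwhile
- crank_hub (a point): loose steel crank, 0.5 kg, upright on its hub on the bench: centre of the hub's upper part, where to grip it (26 mm square, flats across the crank's x and y), 41 mm above the underside; top at 58 mm. x: along the arm to the handle, z up. Arm 16 mm wide, 24 to 34 mm above the underside, reach 88 mm; behind the hub a counterweight, 32 mm across, 47 mm from the axis, 22 to 40 mm up
- crank_socket (a point): centre of the socket's mouth in the hub's underside: 13.5 mm square, 24 mm deep, sides along the crank's x and y. Fully home, the underside rests on the collar, 22 mm below shaft_end, with about 1 mm and a few degrees of play; pressed on at a wrong angle it stops about 20 mm higher
- crank_grip (a point): centre of the crank's upright handle: a black sleeve 22 mm across and 53 mm tall that revolves freely on its pin, 75 mm from the hub axis, its centre 63.5 mm above the hub's underside. Winding with the vessel free takes 3 to 6 N along its path (less when held still); seating adds about 2.5 N per 100 N of seating force: 9 to 11 N is well seated, 13 N is close to crushing the gasket
- vessel: thick steel vessel, 64 mm across with a 76 mm rim, 90 mm tall, fixed on the lift's carriage; origin at the centre of its underside, z up. Its axis is 135 mm from the screw along the stand's x
- vessel_rim (a point): centre of the vessel's top face; at the start 21 to 33 mm below head_face
- head: fixed head over the vessel: steel flange 92 mm across, 25 mm thick, with valve and gauge up to 245 mm above the bench, and a white gasket under it. Origin and axes as stand. Seated means 60 to 320 N of the vessel on the gasket; more crushes it
- head_face (a point): centre of the underside of the head's flange, 165 mm above the bench. The gasket, 66 mm across, stands 3.5 to 9.5 mm proud below it, worn or new, not measured: the seating height must be felt at the crank. It gives 2 to 3 mm; from first touch to crushing the crank turns about a quarter turn
- collar: bystander: loose threaded steel ring, 86 mm across, 24 mm tall
- beaker: bystander: glass beaker, 60 mm across, 78 mm tall
- meter: bystander: black hand-held meter, 165 x 70 x 26 mm
- spanner: bystander: steel spanner, 190 mm long
- jar: bystander: amber jar, 64 mm across, 85 mm tall
- sample_cup: bystander: small steel cup, 44 mm across, 40 mm tall
Things that resemble listed ones, but are neither listed nor needed, are in the scene too. Leave any blue or orange look-alike of the part that bears crank_hub alone.

How it is judged:
By the outcome, as a careful person would: the job done as asked, in the order asked, and still so for the second after the job is handed in, with the robot touching nothing.
It also fails if it takes over 72 s, if anything falls off the work surface, if the arm or the gripper's body presses on something with over 40 N, if the wrist force passes 120 N, or if a joint passes its speed limit or range.

## Robot

A 7-joint arm with a two-finger parallel gripper is mounted at the origin on the work surface. World frame = base frame: x ahead of the robot, y to its left, z up, the work surface at z = 0. Lengths are in mm, angles in rad, forces in N, time in s.
With the tool pointing down it reaches from about 425 to 1025 mm from the base axis. Payload 3.6 kg.
Tool frame: the origin (TCP) lies midway between the tips of the shut fingers; the grasp point (between the pads) lies 19 mm behind it (arm.grasp_offset is the distance from the TCP to the grasp point, in mm); z points along the fingers, x is the direction in which the jaws open and shut, and the axes are right-handed (so a half turn about z gives the same grasp; the last joint's range is limited). The gripper opens to 85 mm and grips with 20 to 120 N. Pads are 22 mm wide; open, the fingers measure 114 mm over their backs; the gripper's body (76 mm by 85 mm) begins 54 mm behind the grasp point. The pads swing forward as they close: fully open they stand 13 mm farther back than shut.
Start: joints at [1.008, 0.591, 0.048, 1.609, -0.033, 0.943, -0.034], TCP at [327.569, -646.783, 231.302] pointing down, gripper open.
Joint ranges: [-2.69, 2.69], [-0.47, 2.24], [-1.27, 1.36], [0.19, 2.51], [-1.53, 4.68], [0.08, 2.07], [-3.09, 3.09]. Speed limits (rad/s): [2.57, 2.57, 3.14, 3.14, 3.14, 3.14, 3.14].

## Interface

Orientations are given as a unit quaternion [w, x, y, z].
In Python, from rig import sensors, get_image, job_done, boxes_of, trace, arm gives the robot as it stands. The module is installed in compiled form; this text tells all that it offers.
- The arm moves only by the tool step_arm, never from a script. Its argument "moves" is one flat list of numbers, 7 for each row, row after row: the shift along the tool's x, y, z in cm, then the turn, a rotation vector about the tool's x, y, z in rad, then the finger opening in cm, from 0 to 8.54. In form: [tx, ty, tz, wx, wy, wz, fingers, tx, ty, tz, wx, wy, wz, fingers, ...]. A call has exactly 8 rows; each row is the pose to reach, as a shift and turn from the pose commanded when the call began, along the tool's axes at that moment; what a row does not reach only later rows make up. A row lasts 1/10 s, in which the tool goes at most 50 mm and 8.59 degrees, less where a joint would pass 70% of its speed; a pose out of reach is approached as far as the arm can. A call with a gripper value outside its range is refused whole. The fingers move at their own pace and stop on an object; "newtons" is the grip in N (left out, the last holds). Time passes only in rows, so rows that repeat a pose let the fingers close, or fill a call up. It gives the time, the measured TCP pose, the force and the opening at its end, in the units of the state.
- sensors.state(): the state, without advancing time (a new reading comes with each control period).
- get_image(name): name is "scene" or "top" or "wrist"; returns a dict with "color" (480x640x3 uint8, red, green, blue), "mtx" (3x3 intrinsics, pixels), "k1" (the pictures are not rectified: a ray, as slopes to the right and down, at radius r is drawn at 1 + k1 r^2 times it, then the intrinsics apply), "position" and "attitude" of the camera in the world; the wrist camera has in their place "tool_from_camera" (4x4, takes a point from camera to tool coordinates, whose origin is the TCP and whose axes are the tool frame's). Camera axes: x right, y down, z forward; pixel columns grow to the right and rows downward; lengths in mm; the calibration is good to about 2 mm. A picture is of the moment at which its call begins: read the wrist's pose just before it. There is no depth.
- job_done(): hands the job in, once; it reports no verdict.
Trained networks look in the newest picture that a camera, given by its name, has taken for a name from the list of things; names that differ only in an ending like _2 or _b are one class to them, and where a whole thing is asked for, a point or a joint stands for the part that bears it (a point fixed in the world has none). Each returns a list of dicts, best first, with "conf" (0 to 1); they miss things now and then, are a little off and sometimes report something else, mostly with a low value. They report only what shows in the picture. A call takes as long as a camera call. They do not tell look-alikes from the thing itself.
- boxes_of(camera, thing): "uv" ([column, row] in pixels, amid what is visible of it).
- trace(camera, thing): "pixels" (480x640 bool, what is visible of it) and "uv" ([column, row] in pixels, amid what is visible of it).
The state is a dict: "clock": time; "joint_positions": joint angles; "qvel": joint speeds; "joint_efforts": joint torques, N m; "tool_pos": TCP position; "eef_rot": TCP orientation; "ft_force": force on the tool from outside, world axes, zero at the start; "wrist_torque": the same for the moment, N m; "opening": opening from 0.0 (shut) to 1.0 (fully open).
Only numpy, scipy, OpenCV 4.12 (cv2) and the standard library are available. Lean on these libraries where they do the work, as an engineer would, in place of code of your own. Each camera call takes 0.05 s, during which the arm holds its last target.

## Working session

There is one attempt and no reset: what is moved stays moved. The work goes in short steps, Python scripts to look and compute and a tool call to move; the robot and the scene stay as the last step left them, time stands still between calls to the robot, and variables do not carry over. Pictures are saved under pics/ and viewed, and the job is handed in when it is done.

Besides the shell and the picture viewer there is one more tool, called after ">>>" as name(argument=value, ...) on one line, values as JSON. step_arm: Moves the arm, as the interface text tells. Its arguments: {"type":"object","properties":{"moves":{"type":"array","items":{"type":"number"}},"newtons":{"type":"number"}},"required":["moves"]}

```bash
mkdir -p pics; python3 - <<'E'
from rig import *
import cv2
s=sensors.state();print(s)
for n in("scene","top","wrist"):
    im=get_image(n);cv2.imwrite(f"pics/a_{n}.png",im["color"][:,:,::-1])
    print(n,{k:v for k,v in im.items() if k!="color"})
print(sensors.state()["clock"], arm.grasp_offset)
E
```

```text
{'clock': 0.0, 'joint_positions': array([ 1.00854689,  0.59211589,  0.04824514,  1.60985479, -0.03328655,
        0.94272551, -0.03371092]), 'qvel': array([-0.00046067,  0.00060932,  0.00092075,  0.00159978, -0.00037728,
       -0.00045401,  0.00047251]), 'joint_efforts': array([ 9.18043770e-04, -5.48677111e+01,  1.54671393e+00, -1.98116845e+01,
        9.29121132e-03,  8.75784113e-03, -3.30270467e-06]), 'tool_pos': array([ 327.18138561, -646.0195263 ,  230.12972158]), 'eef_rot': array([-5.54826187e-04,  8.52020528e-01, -5.23507112e-01, -1.00743287e-03]), 'ft_force': array([0.1308304 , 0.76506091, 0.35013258]), 'wrist_torque': array([ 0.02039104,  0.01795526, -0.02165649]), 'opening': 0.9970919442521857}
scene {'mtx': array([[569.01475049,   0.        , 323.74589804],
       [  0.        , 569.01475049, 237.28848182],
       [  0.        ,   0.        ,   1.        ]]), 'k1': 0.003981924168606135, 'position': array([1028.28605893, -718.4841995 , 1262.54010814]), 'attitude': array([-0.33313958,  0.89120568,  0.29173338, -0.09829594])}
top {'mtx': array([[466.91520696,   0.        , 31
[... 167 characters left out ...]
1.42228069,   60.29558079, 1296.54978237]), 'attitude': array([-0.06121393,  0.7117707 , -0.69544564,  0.07739958])}
wrist {'mtx': array([[357.27293835,   0.        , 318.96609382],
       [  0.        , 357.27293835, 242.5154181 ],
       [  0.        ,   0.        ,   1.        ]]), 'k1': -0.027021453270806465, 'tool_from_camera': array([[ 9.99999755e-01,  4.76262188e-04, -5.12684546e-04,
         9.21159549e-01],
       [-2.97125746e-04,  9.52316223e-01,  3.05112640e-01,
        -7.91111465e+01],
       [ 6.33551424e-04, -3.05112413e-01,  9.52316131e-01,
        -1.42558530e+02],
       [ 0.00000000e+00,  0.00000000e+00,  0.00000000e+00,
         1.00000000e+00]])}
0.15 18.700000000000003
```

View pics/a_scene.png

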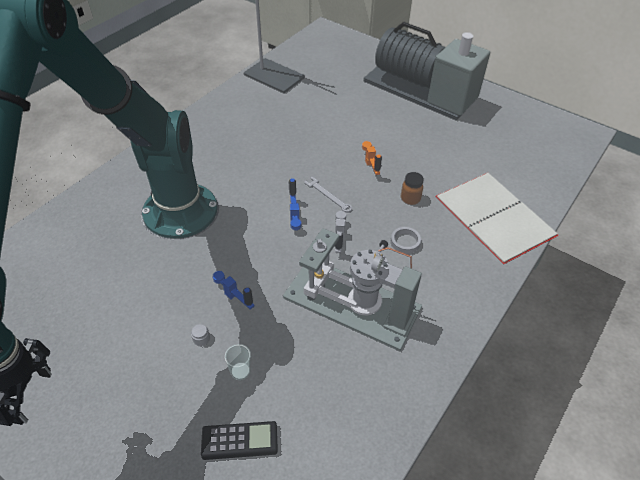

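View pics/a_top.png

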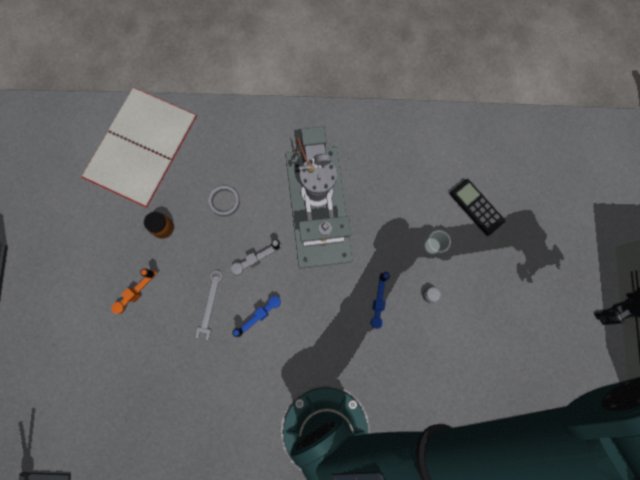

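View pics/a_wrist.png

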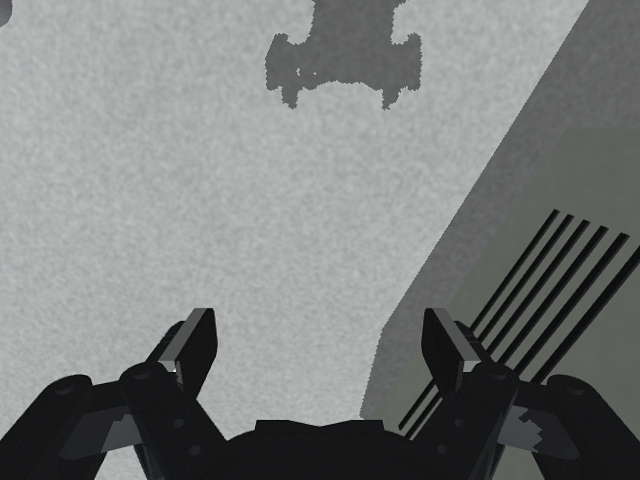

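```bash
cat > h.py <<'E'
from rig import *
import numpy as np, cv2
from scipy.spatial.transform import Rotation as R
def q2R(q): return R.from_quat([q[1],q[2],q[3],q[0]]).as_matrix()
def campose(im,st=None):
    if "position" in im: return np.array(im["position"]),q2R(im["attitude"])
    T=im["tool_from_camera"];Rt=q2R(st["eef_rot"])
    return Rt@T[:3,3]+st["tool_pos"],Rt@T[:3,:3]
def ray(im,uv,st=None):
    M=im["mtx"];x=(uv[0]-M[0,2])/M[0,0];y=(uv[1]-M[1,2])/M[1,1]
    rd=np.hypot(x,y);r=rd
    for _ in range(20): r=rd/(1+im["k1"]*r*r)
    s=r/rd if rd>0 else 1
    p,Rc=campose(im,st);d=Rc@np.array([x*s,y*s,1]);return p,d/np.linalg.norm(d)
def onz(im,uv,z,st=None):
    p,d=ray(im,uv,st);return p+d*(z-p[2])/d[2]
def tri(rs):
    A=np.zeros((3,3));b=np.zeros(3)
    for p,d in rs:
        P=np.eye(3)-np.outer(d,d);A+=P;b+=P@p
    x=np.linalg.solve(A,b);return x,[np.linalg.norm((np.eye(3)-np.outer(d,d))@(x-p)) for p,d in rs]
def proj(im,X,st=None):
    p,Rc=campose(im,st);c=Rc.T@(np.array(X)-p);x=c[:2]/c[2];x=x*(1+im["k1"]*(x@x))
    M=im["mtx"];return np.array([M[0,0]*x[0]+M[0,2],M[1,1]*x[1]+M[1,2]])
E
python3 - <<'E'
from h import *
for n in("scene","top"):
    im=get_image(n)
    for t in("crank_hub","crank_grip","crank_socket","shaft_end","head_face","vessel_rim","stand","collar","spanner","jar","beaker","meter","sample_cup"):
        print(n,t,[(np.round(b["uv"]),round(b["conf"],2)) for b in boxes_of(n,t)[:4]])
print(sensors.state()["clock"])
E
```

```text
scene crank_hub [(array([232., 291.]), 0.65), (array([372., 158.]), 0.58), (array([338., 226.]), 0.54)]
scene crank_grip [(array([343., 229.]), 0.87), (array([294., 211.]), 0.73), (array([230., 286.]), 0.64), (array([374., 156.]), 0.54)]
scene crank_socket [(array([340., 232.]), 0.82), (array([234., 290.]), 0.76), (array([371., 159.]), 0.66), (array([294., 211.]), 0.57)]
scene shaft_end [(array([363., 294.]), 0.68)]
scene head_face [(array([373., 269.]), 0.8), (array([202., 336.]), 0.36)]
scene vessel_rim [(array([369., 294.]), 0.59)]
scene stand [(array([361., 292.]), 0.66)]
scene collar [(array([407., 230.]), 0.78), (array([240., 361.]), 0.58)]
scene spanner [(array([327., 198.]), 0.65)]
scene jar [(array([411., 186.]), 0.71), (array([340., 223.]), 0.19)]
scene beaker [(array([239., 361.]), 0.7)]
scene meter [(array([240., 440.]), 0.77)]
scene sample_cup [(array([201., 338.]), 0.78)]
top crank_hub [(array([131., 293.]), 0.88), (array([381., 306.]), 0.75), (array([252., 258.]), 0.7), (array([260., 312.]), 0.65)]
top crank_grip [(array([132., 292.]), 0.98), (array([253., 258.]), 0.79), (array([260., 313.]), 0.76), (array([376., 302.]), 0.68)]
top crank_socket [(array([380., 304.]), 0.95), (array([133., 290.]), 0.94), (array([257., 318.]), 0.75), (array([252., 262.]), 0.68)]
top shaft_end [(array([318., 202.]), 0.93)]
top head_face [(array([318., 173.]), 0.75), (array([317., 196.]), 0.73)]
top vessel_rim [(array([314., 196.]), 0.45)]
top stand [(array([315., 202.]), 0.76), (array([316., 170.]), 0.69)]
top collar [(array([227., 214.]), 0.76)]
top spanner [(array([206., 308.]), 0.94), (array([316., 170.]), 0.6), (array([254., 261.]), 0.28)]
top jar [(array([160., 225.]), 0.57)]
top beaker [(array([437., 244.]), 0.57), (array([216., 200.]), 0.21)]
top meter [(array([476., 209.]), 0.65)]
top sample_cup [(array([430., 294.]), 0.79), (array([252., 260.]), 0.18)]
1.55
```

Candidates for the crank in the top view: grey (255,258), blue (258,315), blue (380,300) and orange (133,292). The grey one matches the description (loose steel, black sleeve). I'll check it in a close crop, along with the stand.

```bash
python3 - <<'E'
import cv2,numpy as np
t=cv2.imread("pics/a_top.png");s=cv2.imread("pics/a_scene.png")
a=cv2.resize(t[225:285,220:300],None,fx=5,fy=5,interpolation=cv2.INTER_CUBIC)
b=cv2.resize(t[200:275,285:365],None,fx=4,fy=4,interpolation=cv2.INTER_CUBIC)
b=cv2.resize(b,(400,300))
c=cv2.resize(s[200:260,300:380],(400,300),interpolation=cv2.INTER_CUBIC)
d=cv2.resize(s[225:285,285:365],(400,300),interpolation=cv2.INTER_CUBIC)
cv2.imwrite("pics/crop1.png",np.vstack([np.hstack([a,b]),np.hstack([c,d])]))
E
```

```text
(no output)
```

View pics/crop1.png

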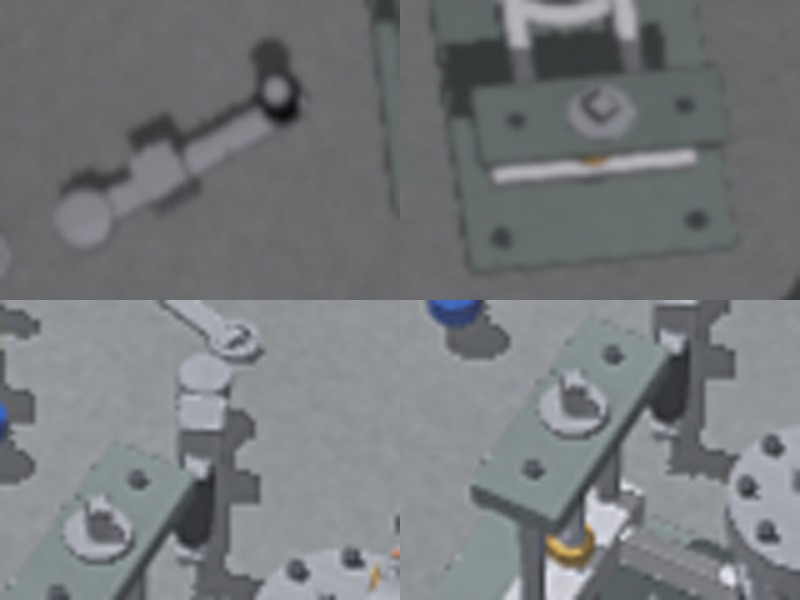

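```bash
python3 - <<'E'
from h import *
t=get_image("top");s=get_image("scene")
hub=onz(t,(251.6,258.6),58);cw=onz(t,(236.8,268.6),40);hd=onz(t,(275.6,243.4),90)
print("hub",hub,"cw",cw,"hd",hd)
# scene: crop c is 5x from (300,200); hub top (203,413-300=~100)
print("hub scene",onz(s,(300+202/5,200+(405-300)/5),58))
for n,a,b in(("hub-cw",cw,hub),("hub-hd",hub,hd),("cw-hd",cw,hd)):
    v=b-a;print(n,np.hypot(*v[:2]),np.degrees(np.arctan2(v[1],v[0])))
print("collar top",onz(t,(325.6,227.5),180),"scene",onz(s,(285+573/5,225+(407-300)/5),180),onz(s,(300+100/5,200+(533-300)/5),180))
print("tip",onz(t,(325.6,226),202))
# stand x: bolts/head flange centre approx
print("head",onz(t,(318,173),190))
# baseplate corners near: crop b
for p in((472,270),(737,243)): print(onz(t,(285+(p[0]-400)/5,200+p[1]/4),15))
for p in((287,152),(339,148)): print(onz(t,p,15))
# bridge top bolts at z=175
for p in((516,121),(684,105)): print("bolt",onz(t,(285+(p[0]-400)/5,200+p[1]/4),175))
E
```

```text
hub [441.55890794 206.13080438  58.        ] cw [415.89202784 246.7707275   40.        ] hd [478.79886968 141.58604457  90.        ]
hub scene [443.74811778 211.53758789  58.        ]
hub-cw 48.066538107296466 -57.72479889994269
hub-hd 74.51738568428803 -60.016628809303825
cw-hd 122.56054942010394 -59.11800790964217
collar top [505.81603631  15.01351684 180.        ] scene [669.21544179 135.52344796 180.        ] [511.31076184  16.77497606 180.        ]
tip [504.87202478  15.96797033 202.        ]
head [641.34254467  36.61263071 190.        ]
[425.98777404  78.64477644  15.        ]
[448.2523386  -67.60331959  15.        ]
[760.95298381 123.94706521  15.        ]
[777.83155191 -26.7245327   15.        ]
bolt [498.87421425  57.35480969 175.        ]
bolt [511.04242609 -25.00175374 175.        ]
```

The crops confirm the choice: the grey crank has its hub at top (251.6,258.6), counterweight at (237,269) and black handle at (276,243). The shaft tip is at about (325.6,226). Next I'll write a motion planner helper that prints the numbers for each move.

```bash
cat > plan.py <<'E'
import json,os,sys
from h import *
F="cmd.json"
def Rdown(yawdeg):
    return R.from_euler('z',yawdeg,degrees=True).as_matrix()@np.diag([1.,-1,-1])
def load():
    if os.path.exists(F): d=json.load(open(F)); return np.array(d["p"]),d["yaw"]
    return np.array([327.57,-646.78,231.3]),-63.15
def save(p,yaw): json.dump({"p":list(map(float,p)),"yaw":float(yaw)},open(F,"w"))
def plan(wps,op,mm=45,deg=8,pad=True,store=True):
    """wps: (x,y,z,yaw) ; prints calls of 8 rows"""
    p,y=load();rows=[]
    for w in wps:
        q=np.array(w[:3],float);yy=w[3];n=max(int(np.ceil(np.linalg.norm(q-p)/mm-1e-6)),int(np.ceil(abs(yy-y)/deg-1e-6)),1)
        p0,y0=p,y
        for i in range(1,n+1): rows.append((p0+(q-p0)*i/n,y0+(yy-y0)*i/n))
        p,y=q,yy
    while len(rows)%8: rows.append(rows[-1])
    p,y=load()
    for k in range(0,len(rows),8):
        Rm=Rdown(y);out=[];p0,y0=p,y
        for (q,yy) in rows[k:k+8]:
            t=np.round(Rm.T@(q-p0)/10,2);w=round(-np.radians(yy-y0),3)
            out+=[*map(float,t),0,0,w,op]
            p=p0+Rm@(t*10);y=y0-np.degrees(w)
        print(json.dumps(out).replace(" ",""))
    if store: save(p,y)
    print("end",np.round(p,1),round(y,1))
def st():
    s=sensors.state();Rm=q2R(s["eef_rot"])
    print("t",round(s["clock"],2),"tcp",np.round(s["tool_pos"],1),"yaw",round(np.degrees(np.arctan2(Rm[1,0],Rm[0,0])),2),"F",np.round(s["ft_force"],2),"T",np.round(s["wrist_torque"],2),"open",round(s["opening"]*85,1))
    return s
E
python3 - <<'E'
from plan import *
plan([(420,-450,300,-40),(570,-150,330,0),(425,180,330,30.5)],8.5)
E
```

```text
[-2.23,-2.86,-1.14,0,0,-0.067,8.5,-4.46,-5.71,-2.29,0,0,-0.135,8.5,-6.69,-8.57,-3.43,0,0,-0.202,8.5,-8.92,-11.42,-4.58,0,0,-0.269,8.5,-11.15,-14.28,-5.73,0,0,-0.337,8.5,-13.38,-17.13,-6.87,0,0,-0.404,8.5,-15.88,-20.5,-7.24,0,0,-0.491,8.5,-18.38,-23.87,-7.62,0,0,-0.579,8.5]
[-0.25,-4.18,-0.38,0,0,-0.087,8.5,-0.5,-8.37,-0.75,0,0,-0.174,8.5,-0.75,-12.55,-1.12,0,0,-0.261,8.5,-1.0,-16.74,-1.5,0,0,-0.349,8.5,-1.25,-20.92,-1.88,0,0,-0.436,8.5,-1.5,-25.11,-2.25,0,0,-0.523,8.5,-4.73,-27.48,-2.25,0,0,-0.582,8.5,-7.95,-29.85,-2.25,0,0,-0.641,8.5]
[-1.17,-3.83,0.0,0,0,-0.06,8.5,-2.34,-7.66,0.0,0,0,-0.119,8.5,-3.51,-11.49,0.0,0,0,-0.178,8.5,-4.68,-15.33,0.0,0,0,-0.237,8.5,-5.85,-19.16,0.0,0,0,-0.296,8.5,-7.02,-22.99,0.0,0,0,-0.355,8.5,-8.18,-26.82,0.0,0,0,-0.415,8.5,-8.18,-26.82,0.0,0,0,-0.415,8.5]
end [425. 180. 330.] 30.5
```

```bash
rm cmd.json; python3 - <<'E'
from plan import *
plan([(420,-450,300,-40),(540,-150,320,-5),(500,10,320,10)],8.5,mm=48)
E
```

```text
[-2.68,-3.43,-1.37,0,0,-0.081,8.5,-5.35,-6.85,-2.75,0,0,-0.162,8.5,-8.03,-10.28,-4.12,0,0,-0.242,8.5,-10.71,-13.71,-5.5,0,0,-0.323,8.5,-13.38,-17.13,-6.87,0,0,-0.404,8.5,-16.43,-20.6,-7.16,0,0,-0.491,8.5,-19.48,-24.06,-7.44,0,0,-0.579,8.5,-22.53,-27.53,-7.73,0,0,-0.666,8.5]
[-0.26,-4.61,-0.28,0,0,-0.087,8.5,-0.51,-9.22,-0.57,0,0,-0.174,8.5,-0.77,-13.83,-0.85,0,0,-0.262,8.5,-1.03,-18.43,-1.14,0,0,-0.349,8.5,-3.62,-21.64,-1.14,0,0,-0.414,8.5,-6.22,-24.84,-1.14,0,0,-0.48,8.5,-8.82,-28.04,-1.14,0,0,-0.545,8.5,-11.41,-31.25,-1.14,0,0,-0.611,8.5]
end [500.  10. 320.] 10.0
```

>>> step_arm(moves=[-2.68,-3.43,-1.37,0,0,-0.081,8.5,-5.35,-6.85,-2.75,0,0,-0.162,8.5,-8.03,-10.28,-4.12,0,0,-0.242,8.5,-10.71,-13.71,-5.5,0,0,-0.323,8.5,-13.38,-17.13,-6.87,0,0,-0.404,8.5,-16.43,-20.6,-7.16,0,0,-0.491,8.5,-19.48,-24.06,-7.44,0,0,-0.579,8.5,-22.53,-27.53,-7.73,0,0,-0.666,8.5])

```text
clock: 2.45
tool_pos: [471.8, -319.7, 309.2]
eef_rot: [0.0, 0.977, -0.215, 0.0]
ft_force: [0.5, 0.5, -0.7]
opening: 0.998
```

>>> step_arm(moves=[-0.26,-4.61,-0.28,0,0,-0.087,8.5,-0.51,-9.22,-0.57,0,0,-0.174,8.5,-0.77,-13.83,-0.85,0,0,-0.262,8.5,-1.03,-18.43,-1.14,0,0,-0.349,8.5,-3.62,-21.64,-1.14,0,0,-0.414,8.5,-6.22,-24.84,-1.14,0,0,-0.48,8.5,-8.82,-28.04,-1.14,0,0,-0.545,8.5,-11.41,-31.25,-1.14,0,0,-0.611,8.5])

```text
clock: 3.25
tool_pos: [499.4, 11.5, 320.2]
eef_rot: [0.0, 0.996, 0.089, 0.0]
ft_force: [1.0, 0.7, -0.8]
opening: 0.996
```

```bash
python3 - <<'E'
from plan import *
s=st();im=get_image("wrist");cv2.imwrite("pics/w1.png",im["color"][:,:,::-1])
s2=st()
import pickle;pickle.dump((im,s),open("w1.pkl","wb"));pickle.dump((im,s2),open("w1b.pkl","wb"))
E
```

```text
t 3.25 tcp [499.4  11.5 320.2] yaw 10.17 F [ 1.02  0.73 -0.85] T [-0.01 -0.03 -0.06] open 84.7
t 3.3 tcp [497.3  20.  320.7] yaw 10.87 F [-2.09  4.42  0.72] T [0.34 0.08 0.  ] open 84.3
```

View pics/w1.png

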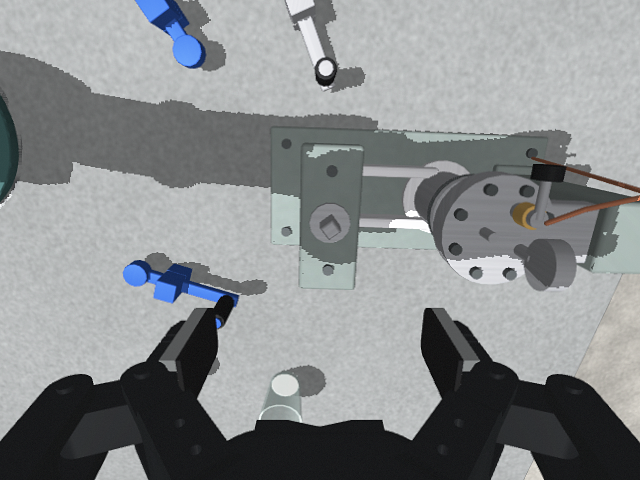

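```bash
python3 - <<'E'
import cv2
t=cv2.imread("pics/w1.png")
cv2.imwrite("pics/w1c.png",cv2.resize(t[180:270,270:390],None,fx=6,fy=6,interpolation=cv2.INTER_CUBIC))
E
```

```text
(no output)
```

View pics/w1c.png

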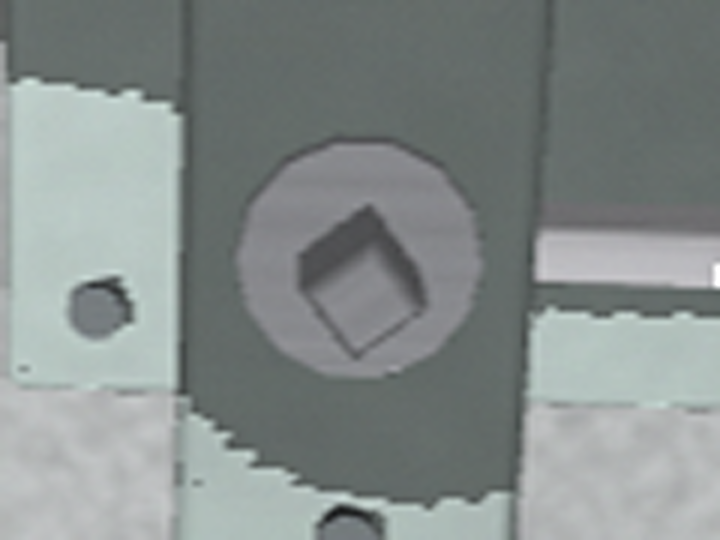

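```bash
python3 - <<'E'
from h import *
import pickle
im,s=pickle.load(open("w1.pkl","rb"))
f=lambda x,y:(270+x/6-0.42,180+y/6-0.42)
P={k:onz(im,f(*v),198,s) for k,v in dict(L=(299,285),B=(357,358),R=(427,307)).items()}
for k in P: print(k,P[k])
for a,b in(("L","B"),("B","R")):
    v=P[b]-P[a];print(np.hypot(*v[:2]),np.degrees(np.arctan2(v[1],v[0]))%90)
print("c198",(P["L"]+P["R"])/2)
print("collar",onz(im,f(360,260),180,s))
for a,b in(((184,113),(176,540)),((547,60),(522,540))):
    p,q=onz(im,f(*a),175,s),onz(im,f(*b),175,s);v=q-p;print("bridge edge",np.degrees(np.arctan2(v[1],v[0])))
# head flange centre
print(onz(im,(497,228),190,s))
E
```

```text
L [500.00626809  17.01313046 198.        ]
B [509.12211039   8.71541374 198.        ]
R [516.69678215  17.03894706 198.        ]
12.326827798066777 47.689898070807075
11.25419296222281 47.69684005322802
c198 [508.35152512  17.02603876 198.        ]
collar [508.45877901  17.11592439 180.        ]
bridge edge -81.78678895288108
bridge edge -80.75863216678911
[639.84606465  39.21393173 190.        ]
```

```bash
python3 - <<'E'
from plan import *
plan([(442,207,200,30.5)],8.5,mm=50)
E
```

```text
[-0.46,-4.08,2.4,0,0,-0.072,8.5,-0.92,-8.16,4.8,0,0,-0.143,8.5,-1.37,-12.24,7.2,0,0,-0.215,8.5,-1.83,-16.33,9.6,0,0,-0.286,8.5,-2.29,-20.41,12.0,0,0,-0.358,8.5,-2.29,-20.41,12.0,0,0,-0.358,8.5,-2.29,-20.41,12.0,0,0,-0.358,8.5,-2.29,-20.41,12.0,0,0,-0.358,8.5]
end [442. 207. 200.] 30.5
```

>>> step_arm(moves=[-0.46,-4.08,2.4,0,0,-0.072,8.5,-0.92,-8.16,4.8,0,0,-0.143,8.5,-1.37,-12.24,7.2,0,0,-0.215,8.5,-1.83,-16.33,9.6,0,0,-0.286,8.5,-2.29,-20.41,12.0,0,0,-0.358,8.5,-2.29,-20.41,12.0,0,0,-0.358,8.5,-2.29,-20.41,12.0,0,0,-0.358,8.5,-2.29,-20.41,12.0,0,0,-0.358,8.5])

```text
clock: 4.1
tool_pos: [442.6, 206.0, 200.3]
eef_rot: [0.0, 0.965, 0.262, 0.0]
ft_force: [0.3, -0.1, -0.5]
opening: 0.995
```

```bash
python3 - <<'E'
from plan import *
s=st();im=get_image("wrist");cv2.imwrite("pics/w2.png",im["color"][:,:,::-1])
import pickle;pickle.dump((im,s),open("w2.pkl","wb"))
E
```

```text
t 4.1 tcp [442.6 206.  200.3] yaw 30.41 F [ 0.25 -0.13 -0.46] T [-0.02 -0.    0.  ] open 84.6
```

View pics/w2.png

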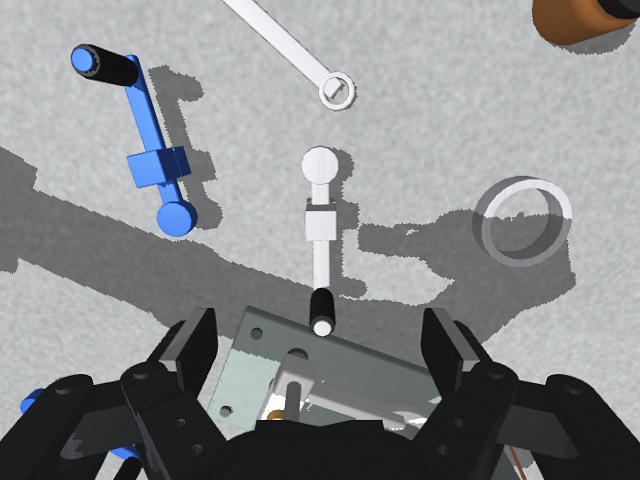

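```bash
python3 - <<'E'
import cv2
t=cv2.imread("pics/w2.png")
cv2.imwrite("pics/w2c.png",cv2.resize(t[190:250,280:360],None,fx=8,fy=8,interpolation=cv2.INTER_CUBIC))
E
```

```text
(no output)
```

View pics/w2c.png

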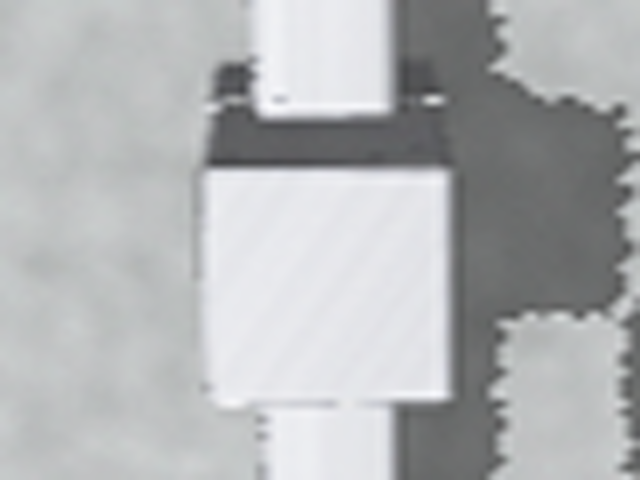

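```bash
python3 - <<'E'
from plan import *
import pickle
im,s=pickle.load(open("w2.pkl","rb"))
f=lambda x,y:(280+x/8-0.44,190+y/8-0.44)
C=[onz(im,f(*v),58,s) for v in((205,167),(451,167),(451,402),(206,402))]
hub=np.mean(C,0)
print("hub",hub,[np.round(np.linalg.norm(C[i]-C[i-1]),1) for i in range(4)])
for a,b in((0,1),(3,2)):
    v=C[b]-C[a];print("yaw",np.degrees(np.arctan2(v[1],v[0])))
hd=onz(im,(322,328),90,s);v=hd-hub;print("handle",hd,np.hypot(*v[:2]),np.degrees(np.arctan2(v[1],v[0])))
cw=onz(im,(320,164.5),40,s);v=hub-cw;print("cw",np.hypot(*v[:2]),np.degrees(np.arctan2(v[1],v[0])))
E
```

```text
hub [444.2238512 207.890598   58.       ] [np.float64(25.1), np.float64(25.0), np.float64(25.1), np.float64(25.6)]
yaw 30.423351251266386
yaw 30.41934203633943
handle [484.16829431 142.03349932  90.        ] 77.02412597505956 -58.761844666432474
cw 47.56338962076099 -59.00492880781633
```

```bash
python3 - <<'E'
from plan import *
plan([(444.2,207.9,70,30.5),(444.2,207.9,24,30.5)],6,mm=44)
E
```

```text
[0.08,0.01,4.33,0,0,0.0,6,0.16,0.02,8.67,0,0,0.0,6,0.24,0.04,13.0,0,0,0.0,6,0.24,0.04,15.3,0,0,0.0,6,0.24,0.04,17.6,0,0,0.0,6,0.24,0.04,17.6,0,0,0.0,6,0.24,0.04,17.6,0,0,0.0,6,0.24,0.04,17.6,0,0,0.0,6]
end [444.3 207.9  24. ] 30.5
```

>>> step_arm(moves=[0.08,0.01,4.33,0,0,0.0,6,0.16,0.02,8.67,0,0,0.0,6,0.24,0.04,13.0,0,0,0.0,6,0.24,0.04,15.3,0,0,0.0,6,0.24,0.04,17.6,0,0,0.0,6,0.24,0.04,17.6,0,0,0.0,6,0.24,0.04,17.6,0,0,0.0,6,0.24,0.04,17.6,0,0,0.0,6])

```text
clock: 4.95
tool_pos: [445.4, 207.8, 25.3]
eef_rot: [-0.0, 0.965, 0.263, 0.001]
ft_force: [0.5, 0.1, 0.4]
opening: 0.706
```

>>> step_arm(moves=[0,0,0,0,0,0,2,0,0,0,0,0,0,2,0,0,0,0,0,0,2,0,0,0,0,0,0,2,0,0,0,0,0,0,2,0,0,0,0,0,0,2,0,0,0,0,0,0,2,0,0,0,0,0,0,2], newtons=80)

```text
clock: 5.75
tool_pos: [444.3, 207.8, 25.0]
eef_rot: [0.0, 0.965, 0.263, 0.001]
ft_force: [-1.2, -1.5, 7.7]
opening: 0.286
```

```bash
python3 - <<'E'
from plan import *
s=st();im=get_image("wrist");cv2.imwrite("pics/w3.png",im["color"][:,:,::-1])
import pickle;pickle.dump((im,s),open("w3.pkl","wb"))
E
```

```text
t 5.75 tcp [444.3 207.8  25. ] yaw 30.54 F [-1.25 -1.45  7.74] T [-0.16  0.12 -0.01] open 24.3
```

View pics/w3.png

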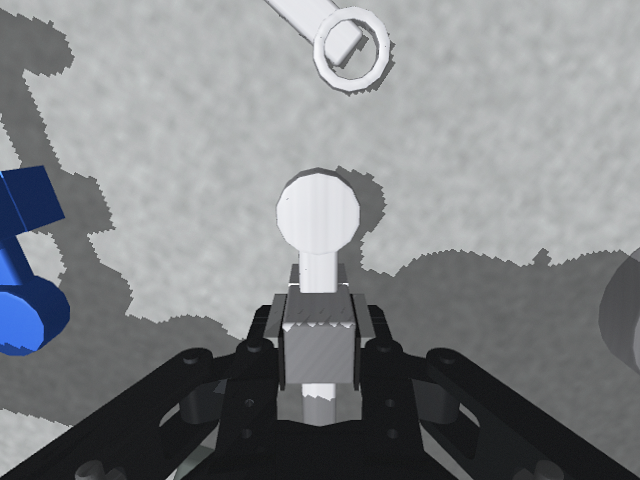

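```bash
python3 - <<'E'
import cv2
t=cv2.imread("pics/w3.png")
cv2.imwrite("pics/w3c.png",cv2.resize(t[270:420,240:400],None,fx=5,fy=4,interpolation=cv2.INTER_CUBIC))
E
```

```text
(no output)
```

View pics/w3c.png

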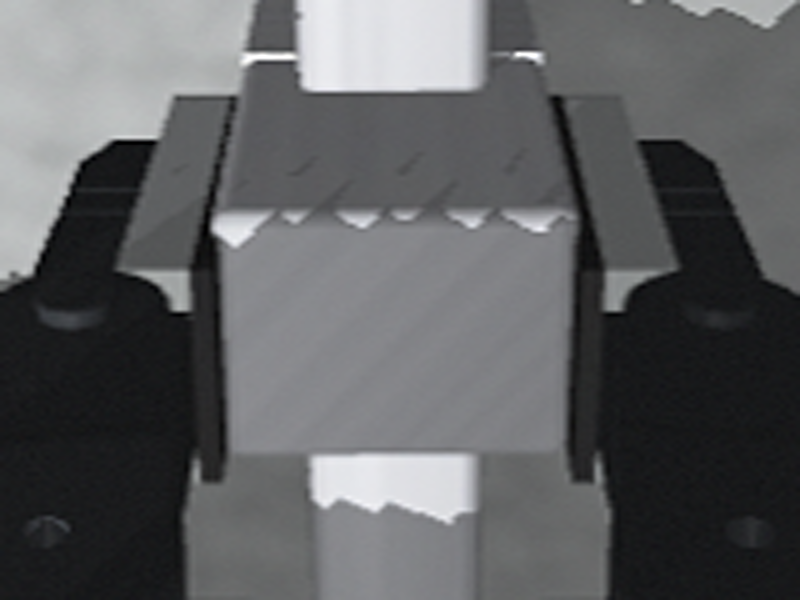

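```bash
python3 - <<'E'
from plan import *
import pickle
im,s=pickle.load(open("w3.pkl","rb"))
Rm=q2R(s["eef_rot"])
for z in(58,60):
    C=[onz(im,p,z,s) for p in((282.6,322.5),(355.6,322.5),(353.6,382.8),(285.4,382.8))]
    m=np.mean(C,0);print(z,m,"tool frame",Rm.T@(m-s["tool_pos"]),[round(np.linalg.norm(C[i]-C[i-1]),1) for i in range(4)])
# go: lift then to above shaft
plan([(444.3,207.9,190,30.5),(480,120,290,38),(508.4,17,270,47.7)],2,mm=45)
E
```

```text
58 [444.98762972 208.55512443  58.        ] tool frame [  1.02944697  -0.31724892 -32.98990421] [np.float64(25.3), np.float64(25.4), np.float64(25.4), np.float64(25.2)]
60 [444.26904132 209.76368737  60.        ] tool frame [  1.02632328  -1.7217148  -34.99101878] [np.float64(24.9), np.float64(24.9), np.float64(24.9), np.float64(24.8)]
[0.0,0.0,-4.15,0,0,0.0,2,0.0,0.0,-8.3,0,0,0.0,2,0.0,0.0,-12.45,0,0,0.0,2,0.0,0.0,-16.6,0,0,0.0,2,-0.34,2.35,-19.1,0,0,-0.032,2,-0.69,4.69,-21.6,0,0,-0.065,2,-1.04,7.04,-24.1,0,0,-0.098,2,-1.39,9.39,-26.6,0,0,-0.13,2]
[-1.36,3.29,0.67,0,0,-0.057,2,-2.73,6.58,1.33,0,0,-0.113,2,-4.1,9.86,2.0,0,0,-0.17,2,-4.1,9.86,2.0,0,0,-0.17,2,-4.1,9.86,2.0,0,0,-0.17,2,-4.1,9.86,2.0,0,0,-0.17,2,-4.1,9.86,2.0,0,0,-0.17,2,-4.1,9.86,2.0,0,0,-0.17,2]
end [508.3  17.  270. ] 47.7
```

>>> step_arm(moves=[0.0,0.0,-4.15,0,0,0.0,2,0.0,0.0,-8.3,0,0,0.0,2,0.0,0.0,-12.45,0,0,0.0,2,0.0,0.0,-16.6,0,0,0.0,2,-0.34,2.35,-19.1,0,0,-0.032,2,-0.69,4.69,-21.6,0,0,-0.065,2,-1.04,7.04,-24.1,0,0,-0.098,2,-1.39,9.39,-26.6,0,0,-0.13,2])

```text
clock: 6.6
tool_pos: [478.4, 118.3, 290.2]
eef_rot: [0.0, 0.945, 0.326, -0.001]
ft_force: [0.5, 0.4, -5.3]
opening: 0.296
```

>>> step_arm(moves=[-1.36,3.29,0.67,0,0,-0.057,2,-2.73,6.58,1.33,0,0,-0.113,2,-4.1,9.86,2.0,0,0,-0.17,2,-4.1,9.86,2.0,0,0,-0.17,2,-4.1,9.86,2.0,0,0,-0.17,2,-4.1,9.86,2.0,0,0,-0.17,2,-4.1,9.86,2.0,0,0,-0.17,2,-4.1,9.86,2.0,0,0,-0.17,2])

```text
clock: 7.4
tool_pos: [507.9, 18.3, 270.2]
eef_rot: [-0.0, 0.914, 0.406, 0.0]
ft_force: [-0.2, -0.2, -4.6]
opening: 0.29
```

```bash
python3 - <<'E'
from plan import *
import pickle
s=st();im=get_image("wrist");cv2.imwrite("pics/w4.png",im["color"][:,:,::-1])
im2=get_image("scene");cv2.imwrite("pics/s4.png",im2["color"][:,:,::-1])
pickle.dump((im,s),open("w4.pkl","wb"))
c=im2["color"][180:340,230:440,::-1];c=cv2.resize(c,(800,600));cv2.imwrite("pics/s4c.png",c)
E
```

```text
t 7.4 tcp [507.9  18.3 270.2] yaw 47.86 F [-0.18 -0.17 -4.56] T [-0.    0.04  0.01] open 24.7
```

View pics/w4.png

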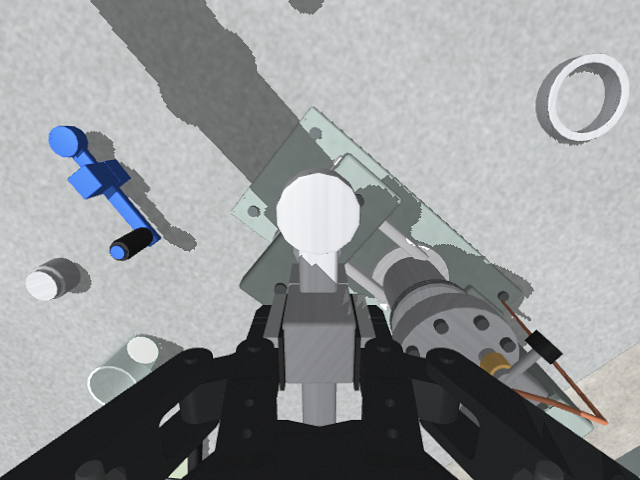

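View pics/s4c.png

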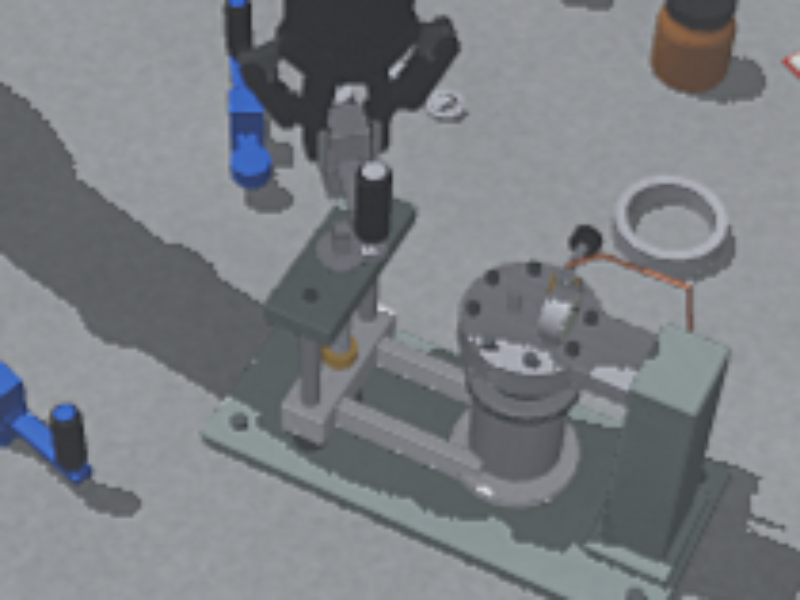

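```bash
python3 - <<'E'
from plan import *
plan([(507.6,16.6,233,47.7)],2,mm=13)
plan([(507.6,16.6,221,47.7)],2,mm=2)
E
```

```text
[-0.03,-0.01,1.23,0,0,0.0,2,-0.05,-0.02,2.47,0,0,0.0,2,-0.08,-0.03,3.7,0,0,0.0,2,-0.08,-0.03,3.7,0,0,0.0,2,-0.08,-0.03,3.7,0,0,0.0,2,-0.08,-0.03,3.7,0,0,0.0,2,-0.08,-0.03,3.7,0,0,0.0,2,-0.08,-0.03,3.7,0,0,0.0,2]
end [507.6  16.6 233. ] 47.7
[0.0,0.0,0.17,0,0,0.0,2,0.0,0.0,0.34,0,0,0.0,2,0.0,0.0,0.51,0,0,0.0,2,0.0,0.0,0.69,0,0,0.0,2,0.0,0.0,0.86,0,0,0.0,2,0.0,0.0,1.03,0,0,0.0,2,0.0,0.0,1.2,0,0,0.0,2,0.0,0.0,1.2,0,0,0.0,2]
end [507.6  16.6 221. ] 47.7
```

>>> step_arm(moves=[-0.03,-0.01,1.23,0,0,0.0,2,-0.05,-0.02,2.47,0,0,0.0,2,-0.08,-0.03,3.7,0,0,0.0,2,-0.08,-0.03,3.7,0,0,0.0,2,-0.08,-0.03,3.7,0,0,0.0,2,-0.08,-0.03,3.7,0,0,0.0,2,-0.08,-0.03,3.7,0,0,0.0,2,-0.08,-0.03,3.7,0,0,0.0,2])

```text
clock: 8.3
tool_pos: [507.8, 16.7, 233.4]
eef_rot: [0.0, 0.915, 0.405, 0.0]
ft_force: [0.6, 0.4, -5.3]
opening: 0.296
```

>>> step_arm(moves=[0.0,0.0,0.17,0,0,0.0,2,0.0,0.0,0.34,0,0,0.0,2,0.0,0.0,0.51,0,0,0.0,2,0.0,0.0,0.69,0,0,0.0,2,0.0,0.0,0.86,0,0,0.0,2,0.0,0.0,1.03,0,0,0.0,2,0.0,0.0,1.2,0,0,0.0,2,0.0,0.0,1.2,0,0,0.0,2])

```text
clock: 9.1
tool_pos: [507.5, 16.7, 220.8]
eef_rot: [-0.0, 0.914, 0.405, -0.0]
ft_force: [0.5, -0.1, -4.8]
opening: 0.291
```

```bash
python3 -c "
from plan import *
st()"
```

```text
t 9.1 tcp [507.5  16.7 220.8] yaw 47.73 F [ 0.53 -0.08 -4.81] T [-0.    0.03 -0.01] open 24.7
```

>>> step_arm(moves=[0,0,0.2,0,0,0,2,0,0,0.4,0,0,0,2,0,0,0.6,0,0,0,2,0,0,0.8,0,0,0,2,0,0,1.0,0,0,0,2,0,0,1.2,0,0,0,2,0,0,1.4,0,0,0,2,0,0,1.4,0,0,0,2])

```text
clock: 9.9
tool_pos: [507.5, 16.7, 206.7]
eef_rot: [-0.0, 0.914, 0.405, -0.0]
ft_force: [1.1, -0.4, -4.2]
opening: 0.293
```

```bash
python3 -c "
from plan import *
st()"
```

```text
t 9.9 tcp [507.5  16.7 206.7] yaw 47.73 F [ 1.08 -0.4  -4.2 ] T [ 0.08 -0.    0.04] open 24.9
```

>>> step_arm(moves=[0,0,0.1,0,0,0,2,0,0,0.2,0,0,0,2,0,0,0.25,0,0,0,2,0,0,0.3,0,0,0,2,0,0,0.3,0,0,0,2,0,0,0.3,0,0,0,2,0,0,0.3,0,0,0,2,0,0,0.3,0,0,0,2])

```text
clock: 10.7
tool_pos: [507.5, 16.7, 205.0]
eef_rot: [0.0, 0.915, 0.405, -0.0]
ft_force: [-2.6, -0.8, 5.2]
opening: 0.294
```

```bash
python3 -c "
from plan import *
s=st();save((507.6,16.6,204),47.7)
im=get_image('scene');c=im['color'][180:340,230:440,::-1];cv2.imwrite('pics/s5c.png',cv2.resize(c,(800,600)))"
```

```text
t 10.7 tcp [507.5  16.7 205. ] yaw 47.73 F [-2.57 -0.84  5.21] T [0.01 0.66 0.05] open 25.0
```

View pics/s5c.png

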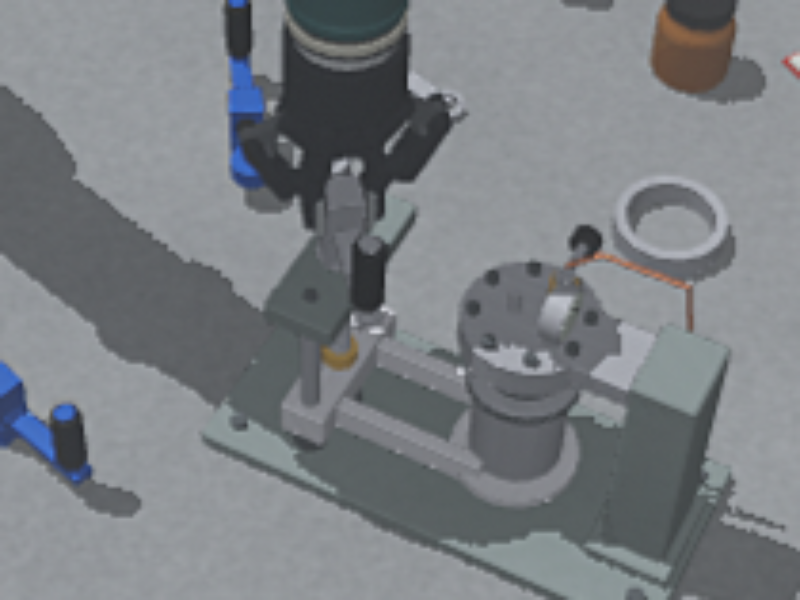

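```bash
python3 - <<'E'
from plan import *
save((507.6,16.6,300),47.7)
a=np.radians(-42.3);c=np.array([507.5,16.7])+75*np.array([np.cos(a),np.sin(a)]);print(c)
plan([(c[0],c[1],305,98.4)],5,mm=45,deg=8.4)
E
```

```text
[562.97233212 -33.77593851]
[0.0,1.07,-0.07,0,0,-0.126,5,0.0,2.14,-0.14,0,0,-0.253,5,0.0,3.21,-0.21,0,0,-0.379,5,0.0,4.28,-0.29,0,0,-0.506,5,0.0,5.35,-0.36,0,0,-0.632,5,0.0,6.42,-0.43,0,0,-0.758,5,0.0,7.49,-0.5,0,0,-0.885,5,0.0,7.49,-0.5,0,0,-0.885,5]
end [563.  -33.8 305. ] 98.4
```

>>> step_arm(moves=[0,0,0,0,0,0,5,0,0,0,0,0,0,5,0,0,0,0,0,0,5,0,0,0,0,0,0,5,0,0,0,0,0,0,5,0,0,-1.5,0,0,0,5,0,0,-5.3,0,0,0,5,0,0,-9.6,0,0,0,5])

```text
clock: 11.55
tool_pos: [506.2, 16.5, 299.8]
eef_rot: [-0.001, 0.914, 0.405, -0.002]
ft_force: [1.2, -0.1, -0.3]
opening: 0.589
```

>>> step_arm(moves=[0.0,1.07,-0.07,0,0,-0.126,5,0.0,2.14,-0.14,0,0,-0.253,5,0.0,3.21,-0.21,0,0,-0.379,5,0.0,4.28,-0.29,0,0,-0.506,5,0.0,5.35,-0.36,0,0,-0.632,5,0.0,6.42,-0.43,0,0,-0.758,5,0.0,7.49,-0.5,0,0,-0.885,5,0.0,7.49,-0.5,0,0,-0.885,5])

```text
clock: 12.35
tool_pos: [563.8, -35.3, 304.6]
eef_rot: [-0.0, 0.654, 0.756, 0.0]
ft_force: [0.1, 0.6, -0.1]
opening: 0.584
```

```bash
python3 - <<'E'
from plan import *
import pickle
s=st();print(np.round(s["joint_positions"],2));im=get_image("wrist");cv2.imwrite("pics/w6.png",im["color"][:,:,::-1])
pickle.dump((im,s),open("w6.pkl","wb"))
im2=get_image("scene");c=im2['color'][180:340,230:440,::-1];cv2.imwrite('pics/s6c.png',cv2.resize(c,(800,600)))
im3=get_image("top");cv2.imwrite('pics/t6.png',im3['color'][:,:,::-1])
pickle.dump((im2,im3),open("st6.pkl","wb"))
E
```

```text
t 12.35 tcp [563.8 -35.3 304.6] yaw 98.28 F [ 0.07  0.59 -0.07] T [-0.    0.02  0.01] open 49.6
[ 0.61  0.41 -0.84  1.87  0.36  1.01  1.33]
```

View pics/w6.png

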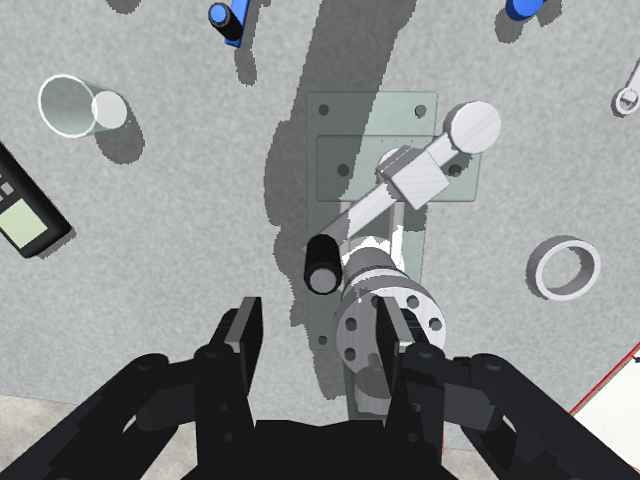

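View pics/s6c.png

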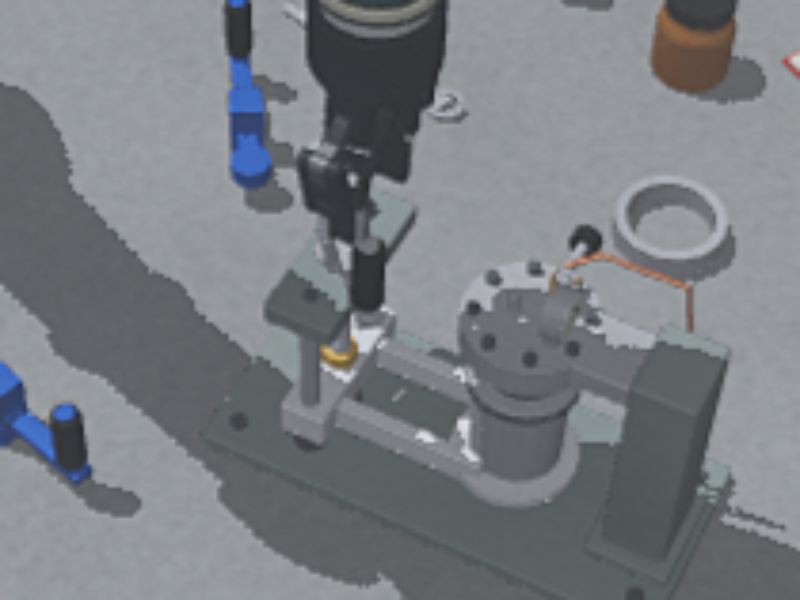

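```bash
python3 - <<'E'
from plan import *
import pickle
im,s=pickle.load(open("w6.pkl","rb"))
h=onz(im,(322,279.5),270,s);print(h,np.hypot(*(h[:2]-[507.5,16.7])),np.degrees(np.arctan2(h[1]-16.7,h[0]-507.5)))
hb=onz(im,(417,180),238,s);print(hb)
Rm=q2R(s["eef_rot"]);print(Rm.T@(h-s["tool_pos"]))
plan([(563,-33.8,232,98.4)],5,mm=15)
E
```

```text
[564.31485089 -33.95253646 270.        ] 76.11574562075599 -41.71818206845655
[507.82286083  14.04172415 238.        ]
[ 1.19432555  0.69238655 34.61540473]
[0.0,0.0,1.46,0,0,0.0,5,0.0,0.0,2.92,0,0,0.0,5,0.0,0.0,4.38,0,0,0.0,5,0.0,0.0,5.84,0,0,0.0,5,0.0,0.0,7.3,0,0,0.0,5,0.0,0.0,7.3,0,0,0.0,5,0.0,0.0,7.3,0,0,0.0,5,0.0,0.0,7.3,0,0,0.0,5]
end [563.  -33.8 232. ] 98.4
```

>>> step_arm(moves=[0,0,1.46,0,0,0,5,0,0,2.92,0,0,0,5,0,0,4.38,0,0,0,5,0,0,5.84,0,0,0,5,0,0,7.3,0,0,0,5,0,0,7.3,0,0,0,1.5,0,0,7.3,0,0,0,1.5,0,0,7.3,0,0,0,1.5], newtons=40)

```text
clock: 13.3
tool_pos: [562.7, -33.5, 232.0]
eef_rot: [-0.0, 0.653, 0.757, -0.0]
ft_force: [0.1, 0.7, -3.4]
opening: 0.243
```

>>> step_arm(moves=[0,0,0,0,0,0,1.5,0,0,0,0,0,0,1.5,0,0,0,0,0,0,1.5,0,0,0,0,0,0,1.5,0,0,0,0,0,0,1.5,0,0,0,0,0,0,1.5,0,0,0,0,0,0,1.5,0,0,0,0,0,0,1.5])

```text
clock: 14.1
tool_pos: [562.9, -33.7, 232.0]
eef_rot: [-0.0, 0.653, 0.757, -0.0]
ft_force: [-0.8, 0.0, -3.5]
opening: 0.246
```

```bash
python3 - <<'E'
from plan import *
s=st();print(np.round(s["joint_positions"],2))
E
```

```text
t 14.1 tcp [562.9 -33.7 232. ] yaw 98.43 F [-0.85  0.04 -3.47] T [-0.02 -0.01 -0.01] open 20.9
[ 0.55  0.49 -0.79  1.95  0.45  0.88  1.25]
```

```bash
cat > wind.py <<'E'
from plan import *
C=np.array([507.5,16.7]);RR=75.0;Z=231.0
def ang(p): return np.degrees(np.arctan2(p[1]-C[1],p[0]-C[0]))
def go(a0,deltas,op=1.5):
    """a0 current commanded angle, deltas: cumulative clockwise deg for 8 rows"""
    wps=[(C[0]+RR*np.cos(np.radians(a0-d)),C[1]+RR*np.sin(np.radians(a0-d)),Z,98.4) for d in deltas]
    assert len(wps)==8
    plan(wps,op,mm=1000,deg=1000)
    print("a_end",a0-deltas[-1])
def rep(turned):
    s=st();p=s["tool_pos"];a=ang(p);r=np.hypot(*(p[:2]-C));ar=np.radians(a)
    t=np.array([np.sin(ar),-np.cos(ar)]);n=np.array([np.cos(ar),np.sin(ar)])
    F=s["ft_force"][:2];cp,_=load()
    print("ang %.1f r %.2f  Ft(resist) %.2f Fr %.2f  cmd ang %.1f"%(a,r,-F@t,F@n,ang(cp)),"j",np.round(s["joint_positions"],2))
E
python3 - <<'E'
from wind import *
go(-42.3,[4,10,18,26,34,42,50,58])
E
```

```text
[-0.31,-0.42,0.1,0,0,0.0,1.5,-0.73,-1.08,0.1,0,0,0.0,1.5,-1.18,-2.03,0.1,0,0,0.0,1.5,-1.49,-3.03,0.1,0,0,0.0,1.5,-1.66,-4.06,0.1,0,0,0.0,1.5,-1.68,-5.11,0.1,0,0,0.0,1.5,-1.56,-6.15,0.1,0,0,0.0,1.5,-1.3,-7.16,0.1,0,0,0.0,1.5]
end [494.1 -57.1 231. ] 98.4
a_end -100.3
```

>>> step_arm(moves=[-0.31,-0.42,0.1,0,0,0.0,1.5,-0.73,-1.08,0.1,0,0,0.0,1.5,-1.18,-2.03,0.1,0,0,0.0,1.5,-1.49,-3.03,0.1,0,0,0.0,1.5,-1.66,-4.06,0.1,0,0,0.0,1.5,-1.68,-5.11,0.1,0,0,0.0,1.5,-1.56,-6.15,0.1,0,0,0.0,1.5,-1.3,-7.16,0.1,0,0,0.0,1.5])

```text
clock: 14.9
tool_pos: [497.2, -57.3, 232.0]
eef_rot: [0.003, 0.653, 0.757, 0.004]
ft_force: [7.8, 1.9, -7.3]
opening: 0.247
```

```bash
python3 - <<'E'
from wind import *
rep(0)
go(-100.3,[8,16,24,32,40,48,56,64])
E
```

```text
t 14.9 tcp [497.2 -57.3 232. ] yaw 98.45 F [ 7.82  1.85 -7.29] T [-0.02 -1.75  0.02] open 21.0
ang -97.9 r 74.74  Ft(resist) 7.49 Fr -2.91  cmd ang -100.3 j [ 0.66  0.41 -0.82  2.09  0.41  0.8   1.31]
[0.41,-0.96,0.0,0,0,0.0,1.5,0.94,-1.86,0.0,0,0,0.0,1.5,1.6,-2.68,0.0,0,0,0.0,1.5,2.36,-3.4,0.0,0,0,0.0,1.5,3.21,-4.0,0.0,0,0,0.0,1.5,4.14,-4.48,0.0,0,0,0.0,1.5,5.13,-4.83,0.0,0,0,0.0,1.5,6.16,-5.03,0.0,0,0,0.0,1.5]
end [435.3  -3.6 231. ] 98.4
a_end -164.3
```

```bash
sed -i 's/Z=231.0/Z=230.0/' wind.py; python3 - <<'E'
from wind import *
a=np.radians(-100.3);save((C[0]+75*np.cos(a),C[1]+75*np.sin(a),231),98.4)
go(-100.3,[7,14,21,28,35,42,49,56])
E
```

```text
[0.35,-0.85,0.1,0,0,-0.0,1.5,0.79,-1.65,0.1,0,0,-0.0,1.5,1.33,-2.39,0.1,0,0,-0.0,1.5,1.96,-3.05,0.1,0,0,-0.0,1.5,2.66,-3.64,0.1,0,0,-0.0,1.5,3.43,-4.14,0.1,0,0,-0.0,1.5,4.26,-4.53,0.1,0,0,-0.0,1.5,5.13,-4.83,0.1,0,0,-0.0,1.5]
end [438.8 -13.4 230. ] 98.4
a_end -156.3
```

>>> step_arm(moves=[0.35,-0.85,0.1,0,0,0,1.5,0.79,-1.65,0.1,0,0,0,1.5,1.33,-2.39,0.1,0,0,0,1.5,1.96,-3.05,0.1,0,0,0,1.5,2.66,-3.64,0.1,0,0,0,1.5,3.43,-4.14,0.1,0,0,0,1.5,4.26,-4.53,0.1,0,0,0,1.5,5.13,-4.83,0.1,0,0,0,1.5])

```text
clock: 15.7
tool_pos: [440.4, -17.3, 231.2]
eef_rot: [0.003, 0.654, 0.756, -0.001]
ft_force: [3.4, -7.3, 3.8]
opening: 0.248
```

```bash
python3 - <<'E'
from wind import *
rep(0)
go(-156.3,[7,14,21,28,35,42,49,56])
im2=get_image("scene");c=im2['color'][180:340,230:440,::-1];cv2.imwrite('pics/s7c.png',cv2.resize(c,(800,600)))
E
```

```text
t 15.7 tcp [440.4 -17.3 231.2] yaw 98.29 F [ 3.43 -7.26  3.78] T [-1.68 -0.77 -0.07] open 21.1
ang -153.2 r 75.23  Ft(resist) 8.02 Fr 0.21  cmd ang -156.3 j [ 0.63  0.33 -0.86  2.2   0.38  0.75  1.24]
[0.89,-0.19,0.0,0,0,-0.0,1.5,1.8,-0.26,0.0,0,0,-0.0,1.5,2.72,-0.23,0.0,0,0,-0.0,1.5,3.62,-0.08,0.0,0,0,-0.0,1.5,4.5,0.17,0.0,0,0,-0.0,1.5,5.34,0.53,0.0,0,0,-0.0,1.5,6.14,0.99,0.0,0,0,-0.0,1.5,6.86,1.55,0.0,0,0,-0.0,1.5]
end [444.1  56.7 230. ] 98.4
a_end -212.3
```

View pics/s7c.png

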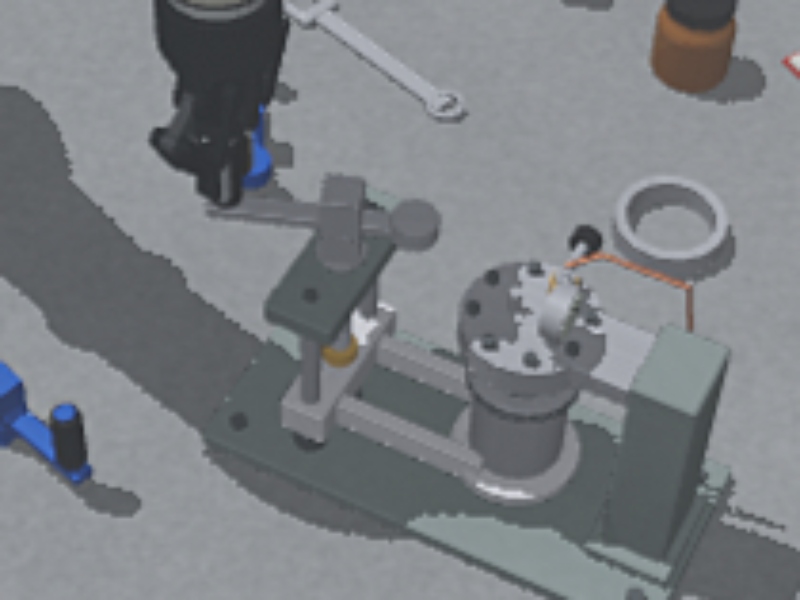

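>>> step_arm(moves=[0.89,-0.19,0.0,0,0,0,1.5,1.8,-0.26,0.0,0,0,0,1.5,2.72,-0.23,0.0,0,0,0,1.5,3.62,-0.08,0.0,0,0,0,1.5,4.5,0.17,0.0,0,0,0,1.5,5.34,0.53,0.0,0,0,0,1.5,6.14,0.99,0.0,0,0,0,1.5,6.86,1.55,0.0,0,0,0,1.5])

```text
clock: 16.55
tool_pos: [441.1, 53.1, 230.6]
eef_rot: [0.001, 0.654, 0.757, -0.005]
ft_force: [-6.9, -5.7, 15.4]
opening: 0.245
```

```bash
python3 - <<'E'
from wind import *
rep(0)
go(-212.3,[7,14,21,28,35,42,49,49])
E
```

```text
t 16.55 tcp [441.1  53.1 230.6] yaw 98.35 F [-6.93 -5.67 15.37] T [-1.71  1.17  0.03] open 20.8
ang 151.3 r 75.73  Ft(resist) 8.31 Fr 3.35  cmd ang 147.7 j [ 0.47  0.34 -0.86  2.19  0.39  0.77  1.07]
[0.66,0.64,0.0,0,0,-0.0,1.5,1.24,1.35,0.0,0,0,-0.0,1.5,1.72,2.13,0.0,0,0,-0.0,1.5,2.1,2.96,0.0,0,0,-0.0,1.5,2.38,3.83,0.0,0,0,-0.0,1.5,2.55,4.73,0.0,0,0,-0.0,1.5,2.61,5.65,0.0,0,0,-0.0,1.5,2.61,5.65,0.0,0,0,-0.0,1.5]
end [496.2  90.8 230. ] 98.4
a_end -261.3
```

>>> step_arm(moves=[0.66,0.64,-0.03,0,0,0,1.5,1.24,1.35,-0.05,0,0,0,1.5,1.72,2.13,-0.05,0,0,0,1.5,2.1,2.96,-0.05,0,0,0,1.5,2.38,3.83,-0.05,0,0,0,1.5,2.55,4.73,-0.05,0,0,0,1.5,2.61,5.65,-0.05,0,0,0,1.5,2.61,5.65,-0.05,0,0,0,1.5])

```text
clock: 17.35
tool_pos: [493.5, 90.9, 231.1]
eef_rot: [-0.001, 0.653, 0.757, -0.002]
ft_force: [-5.9, 1.3, 7.9]
opening: 0.249
```

```bash
sed -i 's/Z=230.0/Z=230.5/' wind.py; python3 - <<'E'
from wind import *
p,y=load();save((p[0],p[1],230.5),y)
rep(0)
go(-261.3,[7,14,21,28,35,42,49,56])
E
```

```text
t 17.35 tcp [493.5  90.9 231.1] yaw 98.45 F [-5.87  1.33  7.94] T [-0.16  1.3  -0.01] open 21.1
ang 100.7 r 75.51  Ft(resist) 5.52 Fr 2.40  cmd ang 98.7 j [ 0.37  0.42 -0.83  2.08  0.42  0.83  1.  ]
[-0.05,0.91,0.0,0,0,-0.0,1.5,-0.21,1.81,0.0,0,0,-0.0,1.5,-0.48,2.69,0.0,0,0,-0.0,1.5,-0.86,3.52,0.0,0,0,-0.0,1.5,-1.33,4.3,0.0,0,0,-0.0,1.5,-1.9,5.02,0.0,0,0,-0.0,1.5,-2.55,5.67,0.0,0,0,-0.0,1.5,-3.27,6.23,0.0,0,0,-0.0,1.5]
end [562.6  67.6 230.5] 98.4
a_end -317.3
```

>>> step_arm(moves=[-0.05,0.91,0.0,0,0,0,1.5,-0.21,1.81,0.0,0,0,0,1.5,-0.48,2.69,0.0,0,0,0,1.5,-0.86,3.52,0.0,0,0,0,1.5,-1.33,4.3,0.0,0,0,0,1.5,-1.9,5.02,0.0,0,0,0,1.5,-2.55,5.67,0.0,0,0,0,1.5,-3.27,6.23,0.0,0,0,0,1.5])

```text
clock: 18.15
tool_pos: [559.7, 71.1, 231.3]
eef_rot: [-0.003, 0.652, 0.758, 0.0]
ft_force: [-4.3, 5.8, 5.1]
opening: 0.248
```

```bash
python3 - <<'E'
from wind import *
rep(0)
im2=get_image("scene");cv2.imwrite("pics/s8.png",im2['color'][:,:,::-1]);c=im2['color'][200:340,270:450,::-1];cv2.imwrite('pics/s8c.png',cv2.resize(c,(800,600)))
im2=get_image("wrist");cv2.imwrite("pics/w8.png",im2['color'][:,:,::-1])
E
```

```text
t 18.15 tcp [559.7  71.1 231.3] yaw 98.55 F [-4.28  5.81  5.1 ] T [1.38 1.27 0.  ] open 21.1
ang 46.2 r 75.43  Ft(resist) 7.11 Fr 1.22  cmd ang 42.7 j [ 0.38  0.5  -0.8   1.95  0.45  0.89  1.06]
```

View pics/s8c.png

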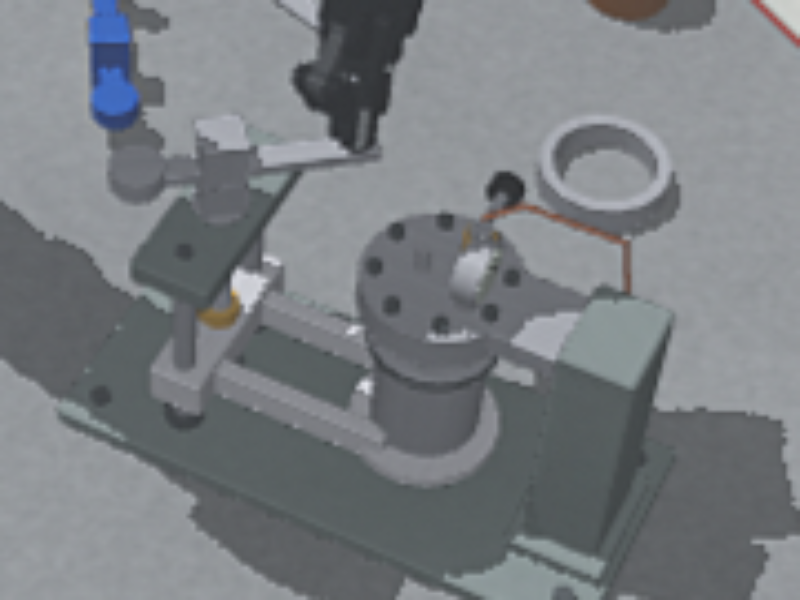

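View pics/w8.png

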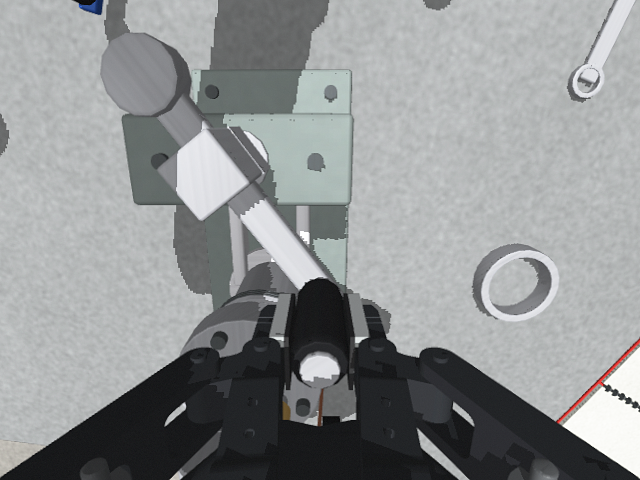

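```bash
python3 - <<'E'
from wind import *
go(-317.3,[7,14,21,28,35,42,49,54])
E
```

```text
[-0.79,0.47,0.0,0,0,-0.0,1.5,-1.62,0.84,0.0,0,0,-0.0,1.5,-2.5,1.1,0.0,0,0,-0.0,1.5,-3.4,1.26,0.0,0,0,-0.0,1.5,-4.32,1.3,0.0,0,0,-0.0,1.5,-5.23,1.24,0.0,0,0,-0.0,1.5,-6.13,1.06,0.0,0,0,-0.0,1.5,-6.75,0.87,0.0,0,0,-0.0,1.5]
end [581.1   2.1 230.5] 98.4
a_end -371.3
```

>>> step_arm(moves=[-0.79,0.47,0.0,0,0,0,1.5,-1.62,0.84,0.0,0,0,0,1.5,-2.5,1.1,0.0,0,0,0,1.5,-3.4,1.26,0.0,0,0,0,1.5,-4.32,1.3,0.0,0,0,0,1.5,-5.23,1.24,0.0,0,0,0,1.5,-6.13,1.06,0.0,0,0,0,1.5,-6.75,0.87,0.0,0,0,0,1.5])

```text
clock: 19.05
tool_pos: [581.6, 6.0, 231.8]
eef_rot: [-0.001, 0.653, 0.758, 0.004]
ft_force: [0.4, 7.0, 1.2]
opening: 0.248
```

```bash
python3 - <<'E'
from wind import *
rep(0)
go(-371.3,[5,10,15,20,25,30,35,40])
E
```

```text
t 19.05 tcp [581.6   6.  231.8] yaw 98.51 F [0.41 6.95 1.18] T [ 1.72 -0.12  0.01] open 21.1
ang -8.2 r 74.85  Ft(resist) 6.94 Fr -0.59  cmd ang -11.3 j [ 0.49  0.52 -0.8   1.92  0.46  0.9   1.18]
[-0.61,-0.25,0.0,0,0,-0.0,1.5,-1.19,-0.55,0.0,0,0,-0.0,1.5,-1.75,-0.9,0.0,0,0,-0.0,1.5,-2.27,-1.29,0.0,0,0,-0.0,1.5,-2.75,-1.73,0.0,0,0,-0.0,1.5,-3.2,-2.21,0.0,0,0,-0.0,1.5,-3.6,-2.73,0.0,0,0,-0.0,1.5,-3.95,-3.28,0.0,0,0,-0.0,1.5]
end [554.4 -41.8 230.5] 98.4
a_end -411.3
```

>>> step_arm(moves=[-0.61,-0.25,0.0,0,0,0,1.5,-1.19,-0.55,0.0,0,0,0,1.5,-1.75,-0.9,0.0,0,0,0,1.5,-2.27,-1.29,0.0,0,0,0,1.5,-2.75,-1.73,0.0,0,0,0,1.5,-3.2,-2.21,0.0,0,0,0,1.5,-3.6,-2.73,0.0,0,0,0,1.5,-3.95,-3.28,0.0,0,0,0,1.5])

```text
clock: 19.85
tool_pos: [557.4, -38.7, 232.1]
eef_rot: [0.001, 0.653, 0.758, 0.005]
ft_force: [6.4, 6.0, -1.8]
opening: 0.247
```

```bash
python3 - <<'E'
from wind import *
rep(0)
go(-411.3,[5,10,15,20,25,30,35,40])
E
```

```text
t 19.85 tcp [557.4 -38.7 232.1] yaw 98.53 F [ 6.37  5.97 -1.83] T [ 1.21 -1.33  0.  ] open 21.0
ang -47.9 r 74.56  Ft(resist) 8.73 Fr -0.17  cmd ang -51.3 j [ 0.58  0.49 -0.81  1.97  0.45  0.87  1.26]
[-0.31,-0.58,0.0,0,0,-0.0,1.5,-0.56,-1.18,0.0,0,0,-0.0,1.5,-0.76,-1.81,0.0,0,0,-0.0,1.5,-0.91,-2.44,0.0,0,0,-0.0,1.5,-0.99,-3.09,0.0,0,0,-0.0,1.5,-1.03,-3.75,0.0,0,0,-0.0,1.5,-1.0,-4.4,0.0,0,0,-0.0,1.5,-0.92,-5.05,0.0,0,0,-0.0,1.5]
end [505.8 -58.3 230.5] 98.4
a_end -451.3
```

```bash
python3 - <<'E'
from wind import *
a=np.radians(-411.3);save((C[0]+75*np.cos(a),C[1]+75*np.sin(a),230.5),98.4)
im2=get_image("scene");cv2.imwrite("pics/s9.png",im2['color'][:,:,::-1]);c=im2['color'][230:310,330:430,::-1];cv2.imwrite('pics/s9c.png',cv2.resize(c,(750,600),interpolation=cv2.INTER_CUBIC))
rep(0)
go(-411.3,[2,4,6,8,10,12,14,16])
E
```

```text
t 19.9 tcp [556.2 -39.8 231.8] yaw 98.47 F [4.51 4.04 0.21] T [ 1.18 -0.93  0.02] open 20.7
ang -49.2 r 74.65  Ft(resist) 6.05 Fr -0.12  cmd ang -51.3 j [ 0.58  0.48 -0.8   1.97  0.45  0.87  1.26]
[-0.13,-0.23,0.0,0,0,-0.0,1.5,-0.25,-0.46,0.0,0,0,-0.0,1.5,-0.36,-0.7,0.0,0,0,-0.0,1.5,-0.46,-0.94,0.0,0,0,-0.0,1.5,-0.56,-1.18,0.0,0,0,-0.0,1.5,-0.65,-1.43,0.0,0,0,-0.0,1.5,-0.72,-1.68,0.0,0,0,-0.0,1.5,-0.79,-1.93,0.0,0,0,-0.0,1.5]
end [536.5 -52.5 230.5] 98.4
a_end -427.3
```

View pics/s9c.png

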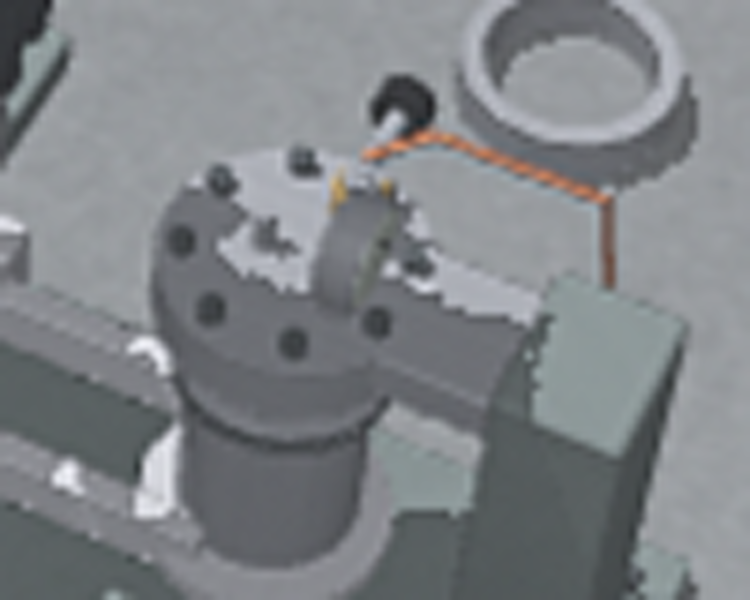

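>>> step_arm(moves=[-0.13,-0.23,0.0,0,0,0,1.5,-0.25,-0.46,0.0,0,0,0,1.5,-0.36,-0.7,0.0,0,0,0,1.5,-0.46,-0.94,0.0,0,0,0,1.5,-0.56,-1.18,0.0,0,0,0,1.5,-0.65,-1.43,0.0,0,0,0,1.5,-0.72,-1.68,0.0,0,0,0,1.5,-0.79,-1.93,0.0,0,0,0,1.5])

```text
clock: 20.7
tool_pos: [540.1, -50.4, 232.0]
eef_rot: [0.002, 0.653, 0.758, 0.005]
ft_force: [6.4, 3.9, -3.3]
opening: 0.243
```

```bash
python3 - <<'E'
from wind import *
rep(0)
go(-427.3,[2,4,6,8,10,12,14,16])
E
```

```text
t 20.7 tcp [540.1 -50.4 232. ] yaw 98.5 F [ 6.37  3.95 -3.3 ] T [ 0.77 -1.51 -0.01] open 20.7
ang -64.1 r 74.57  Ft(resist) 7.45 Fr -0.76  cmd ang -67.3 j [ 0.62  0.46 -0.81  2.    0.44  0.85  1.28]
[-0.06,-0.26,0.0,0,0,-0.0,1.5,-0.11,-0.51,0.0,0,0,-0.0,1.5,-0.16,-0.77,0.0,0,0,-0.0,1.5,-0.19,-1.03,0.0,0,0,-0.0,1.5,-0.21,-1.29,0.0,0,0,-0.0,1.5,-0.23,-1.55,0.0,0,0,-0.0,1.5,-0.23,-1.81,0.0,0,0,-0.0,1.5,-0.23,-2.08,0.0,0,0,-0.0,1.5]
end [516.2 -57.8 230.5] 98.4
a_end -443.3
```

>>> step_arm(moves=[-0.06,-0.26,0.0,0,0,0,1.5,-0.11,-0.51,0.0,0,0,0,1.5,-0.16,-0.77,0.0,0,0,0,1.5,-0.19,-1.03,0.0,0,0,0,1.5,-0.21,-1.29,0.0,0,0,0,1.5,-0.23,-1.55,0.0,0,0,0,1.5,-0.23,-1.81,0.0,0,0,0,1.5,-0.23,-2.08,0.0,0,0,0,1.5])

```text
clock: 21.5
tool_pos: [520.1, -56.9, 231.9]
eef_rot: [0.003, 0.653, 0.757, 0.004]
ft_force: [7.3, 1.9, -4.1]
opening: 0.246
```

```bash
python3 - <<'E'
from wind import *
rep(0)
go(-443.3,[2,4,6,8,10,12,14,16])
E
```

```text
t 21.5 tcp [520.1 -56.9 231.9] yaw 98.47 F [ 7.33  1.92 -4.11] T [ 0.29 -1.68  0.04] open 20.9
ang -80.2 r 74.68  Ft(resist) 7.55 Fr -0.65  cmd ang -83.3 j [ 0.65  0.44 -0.82  2.04  0.43  0.83  1.29]
[0.01,-0.26,0.0,0,0,-0.0,1.5,0.03,-0.52,0.0,0,0,-0.0,1.5,0.06,-0.78,0.0,0,0,-0.0,1.5,0.1,-1.04,0.0,0,0,-0.0,1.5,0.15,-1.29,0.0,0,0,-0.0,1.5,0.21,-1.55,0.0,0,0,-0.0,1.5,0.28,-1.8,0.0,0,0,-0.0,1.5,0.35,-2.05,0.0,0,0,-0.0,1.5]
end [495.4 -57.3 230.5] 98.4
a_end -459.3
```

```bash
python3 - <<'E'
from wind import *
a=np.radians(-443.3);save((C[0]+75*np.cos(a),C[1]+75*np.sin(a),230.5),98.4)
go(-443.3,[4,8,12,16,20,24,28,32])
E
```

```text
[0.03,-0.52,0.0,0,0,-0.0,1.5,0.1,-1.04,0.0,0,0,-0.0,1.5,0.21,-1.55,0.0,0,0,-0.0,1.5,0.35,-2.06,0.0,0,0,-0.0,1.5,0.53,-2.55,0.0,0,0,-0.0,1.5,0.74,-3.03,0.0,0,0,-0.0,1.5,0.98,-3.49,0.0,0,0,-0.0,1.5,1.26,-3.94,0.0,0,0,-0.0,1.5]
end [475.4 -51.1 230.5] 98.4
a_end -475.3
```

>>> step_arm(moves=[0.03,-0.52,0.0,0,0,0,1.5,0.1,-1.04,0.0,0,0,0,1.5,0.21,-1.55,0.0,0,0,0,1.5,0.35,-2.06,0.0,0,0,0,1.5,0.53,-2.55,0.0,0,0,0,1.5,0.74,-3.03,0.0,0,0,0,1.5,0.98,-3.49,0.0,0,0,0,1.5,1.26,-3.94,0.0,0,0,0,1.5])

```text
clock: 22.3
tool_pos: [478.8, -52.4, 231.7]
eef_rot: [0.004, 0.653, 0.757, 0.003]
ft_force: [6.8, -2.0, -2.6]
opening: 0.248
```

```bash
python3 - <<'E'
from wind import *
rep(0)
go(-475.3,[4,8,12,16,20,24,28,32])
E
```

```text
t 22.3 tcp [478.8 -52.4 231.7] yaw 98.4 F [ 6.79 -2.05 -2.61] T [-0.73 -1.6  -0.01] open 21.1
ang -112.5 r 74.81  Ft(resist) 7.06 Fr -0.71  cmd ang -115.3 j [ 0.68  0.39 -0.84  2.12  0.41  0.79  1.3 ]
[0.3,-0.42,0.0,0,0,-0.0,1.5,0.64,-0.83,0.0,0,0,-0.0,1.5,1.0,-1.21,0.0,0,0,-0.0,1.5,1.39,-1.56,0.0,0,0,-0.0,1.5,1.8,-1.88,0.0,0,0,-0.0,1.5,2.23,-2.18,0.0,0,0,-0.0,1.5,2.68,-2.44,0.0,0,0,-0.0,1.5,3.15,-2.67,0.0,0,0,-0.0,1.5]
end [444.4 -23.8 230.5] 98.4
a_end -507.3
```

Still free (7.1 N). Continue.

>>> step_arm(moves=[0.3,-0.42,0.0,0,0,0,1.5,0.64,-0.83,0.0,0,0,0,1.5,1.0,-1.21,0.0,0,0,0,1.5,1.39,-1.56,0.0,0,0,0,1.5,1.8,-1.88,0.0,0,0,0,1.5,2.23,-2.18,0.0,0,0,0,1.5,2.68,-2.44,0.0,0,0,0,1.5,3.15,-2.67,0.0,0,0,0,1.5])

```text
clock: 23.1
tool_pos: [446.4, -26.8, 231.4]
eef_rot: [0.003, 0.654, 0.757, 0.0]
ft_force: [4.0, -5.8, 0.3]
opening: 0.248
```

```bash
python3 - <<'E'
from wind import *
rep(0)
go(-507.3,[4,8,12,16,20,24,28,32])
E
```

```text
t 23.1 tcp [446.4 -26.8 231.4] yaw 98.33 F [ 3.98 -5.78  0.32] T [-1.42 -1.01  0.03] open 21.1
ang -144.6 r 75.05  Ft(resist) 7.02 Fr 0.11  cmd ang -147.3 j [ 0.66  0.34 -0.86  2.19  0.39  0.76  1.25]
[0.48,-0.2,0.0,0,0,-0.0,1.5,0.98,-0.37,0.0,0,0,-0.0,1.5,1.49,-0.5,0.0,0,0,-0.0,1.5,2.0,-0.59,0.0,0,0,-0.0,1.5,2.52,-0.65,0.0,0,0,-0.0,1.5,3.05,-0.67,0.0,0,0,-0.0,1.5,3.57,-0.65,0.0,0,0,-0.0,1.5,4.09,-0.6,0.0,0,0,-0.0,1.5]
end [432.5  15.8 230.5] 98.4
a_end -539.3
```

>>> step_arm(moves=[0.48,-0.2,0.0,0,0,0,1.5,0.98,-0.37,0.0,0,0,0,1.5,1.49,-0.5,0.0,0,0,0,1.5,2.0,-0.59,0.0,0,0,0,1.5,2.52,-0.65,0.0,0,0,0,1.5,3.05,-0.67,0.0,0,0,0,1.5,3.57,-0.65,0.0,0,0,0,1.5,4.09,-0.6,0.0,0,0,0,1.5])

```text
clock: 23.9
tool_pos: [432.2, 11.7, 231.1]
eef_rot: [0.002, 0.654, 0.756, -0.003]
ft_force: [-0.3, -9.1, 5.3]
opening: 0.248
```

```bash
python3 - <<'E'
from wind import *
rep(0)
go(-539.3,[4,8,12,16,20,24,28,32])
im2=get_image("scene");cv2.imwrite("pics/s10.png",im2['color'][:,:,::-1]);c=im2['color'][230:310,330:430,::-1];cv2.imwrite('pics/s10c.png',cv2.resize(c,(750,600),interpolation=cv2.INTER_CUBIC))
E
```

```text
t 23.9 tcp [432.2  11.7 231.1] yaw 98.31 F [-0.34 -9.15  5.28] T [-1.81 -0.2  -0.02] open 21.1
ang -176.2 r 75.42  Ft(resist) 9.11 Fr 0.94  cmd ang -179.3 j [ 0.58  0.33 -0.88  2.21  0.38  0.75  1.17]
[0.52,0.09,0.0,0,0,-0.0,1.5,1.03,0.21,0.0,0,0,-0.0,1.5,1.52,0.37,0.0,0,0,-0.0,1.5,2.01,0.57,0.0,0,0,-0.0,1.5,2.48,0.79,0.0,0,0,-0.0,1.5,2.94,1.05,0.0,0,0,-0.0,1.5,3.37,1.34,0.0,0,0,-0.0,1.5,3.79,1.66,0.0,0,0,-0.0,1.5]
end [443.4  55.7 230.5] 98.4
a_end -571.3
```

View pics/s10c.png

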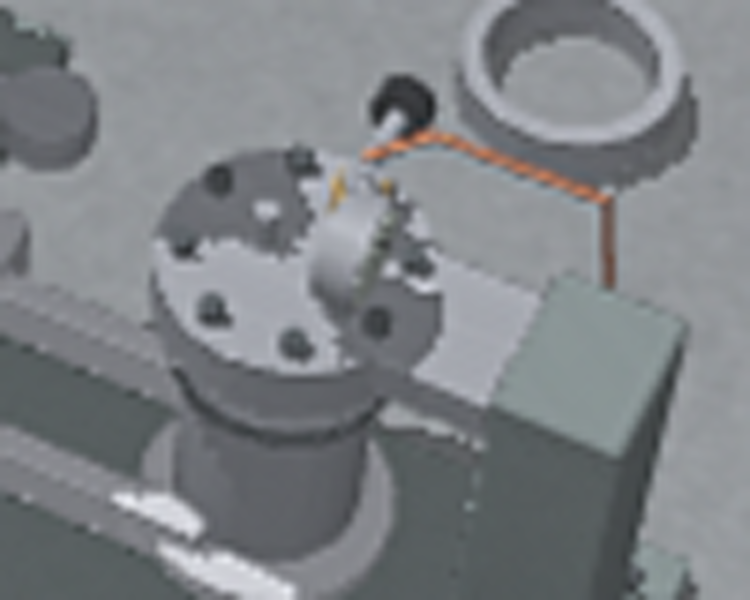

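```bash
python3 - <<'E'
from wind import *
a=np.radians(-539.3);save((C[0]+75*np.cos(a),C[1]+75*np.sin(a),230.5),98.4)
go(-539.3,[1.5,3,4.5,6,7.5,9,10.5,12])
rep(0)
E
```

```text
[0.19,0.03,0.0,0,0,-0.0,1.5,0.39,0.06,0.0,0,0,-0.0,1.5,0.58,0.1,0.0,0,0,-0.0,1.5,0.77,0.15,0.0,0,0,-0.0,1.5,0.96,0.19,0.0,0,0,-0.0,1.5,1.15,0.25,0.0,0,0,-0.0,1.5,1.34,0.31,0.0,0,0,-0.0,1.5,1.52,0.37,0.0,0,0,-0.0,1.5]
end [433.9  31.4 230.5] 98.4
a_end -551.3
t 23.95 tcp [432.2  12.8 231.2] yaw 98.37 F [ 0.87 -6.44  4.58] T [-1.63 -0.22 -0.07] open 21.4
ang -177.1 r 75.37  Ft(resist) 6.48 Fr -0.54  cmd ang 168.7 j [ 0.58  0.33 -0.88  2.21  0.38  0.75  1.17]
```

>>> step_arm(moves=[0.19,0.03,0.0,0,0,0,1.5,0.39,0.06,0.0,0,0,0,1.5,0.58,0.1,0.0,0,0,0,1.5,0.77,0.15,0.0,0,0,0,1.5,0.96,0.19,0.0,0,0,0,1.5,1.15,0.25,0.0,0,0,0,1.5,1.34,0.31,0.0,0,0,0,1.5,1.52,0.37,0.0,0,0,0,1.5])

```text
clock: 24.75
tool_pos: [432.7, 27.1, 231.0]
eef_rot: [0.002, 0.654, 0.757, -0.004]
ft_force: [-1.9, -7.4, 8.8]
opening: 0.25
```

```bash
python3 - <<'E'
from wind import *
rep(0)
go(-551.3,[1.5,3,4.5,6,7.5,9,10.5,12])
E
```

```text
t 24.75 tcp [432.7  27.1 231. ] yaw 98.32 F [-1.89 -7.38  8.83] T [-1.84  0.17 -0.  ] open 21.2
ang 172.1 r 75.57  Ft(resist) 7.57 Fr 0.85  cmd ang 168.7 j [ 0.55  0.33 -0.88  2.21  0.38  0.76  1.13]
[0.19,0.07,0.0,0,0,-0.0,1.5,0.37,0.14,0.0,0,0,-0.0,1.5,0.55,0.22,0.0,0,0,-0.0,1.5,0.73,0.3,0.0,0,0,-0.0,1.5,0.9,0.39,0.0,0,0,-0.0,1.5,1.08,0.48,0.0,0,0,-0.0,1.5,1.25,0.58,0.0,0,0,-0.0,1.5,1.42,0.68,0.0,0,0,-0.0,1.5]
end [438.6  46.4 230.5] 98.4
a_end -563.3
```

```bash
python3 - <<'E'
from wind import *
a=np.radians(-551.3);save((C[0]+75*np.cos(a),C[1]+75*np.sin(a),230.5),98.4)
go(-551.3,[3,6,9,12,15,18,21,24])
E
```

```text
[0.37,0.14,0.0,0,0,-0.0,1.5,0.72,0.3,0.0,0,0,-0.0,1.5,1.07,0.48,0.0,0,0,-0.0,1.5,1.41,0.68,0.0,0,0,-0.0,1.5,1.74,0.89,0.0,0,0,-0.0,1.5,2.06,1.13,0.0,0,0,-0.0,1.5,2.36,1.38,0.0,0,0,-0.0,1.5,2.65,1.64,0.0,0,0,-0.0,1.5]
end [446.3  60.  230.5] 98.4
a_end -575.3
```

>>> step_arm(moves=[0.37,0.14,0.0,0,0,0,1.5,0.72,0.3,0.0,0,0,0,1.5,1.07,0.48,0.0,0,0,0,1.5,1.41,0.68,0.0,0,0,0,1.5,1.74,0.89,0.0,0,0,0,1.5,2.06,1.13,0.0,0,0,0,1.5,2.36,1.38,0.0,0,0,0,1.5,2.65,1.64,0.0,0,0,0,1.5])

```text
clock: 25.55
tool_pos: [443.0, 56.2, 230.8]
eef_rot: [0.0, 0.654, 0.757, -0.005]
ft_force: [-6.7, -4.7, 12.7]
opening: 0.244
```

```bash
python3 - <<'E'
from wind import *
rep(0)
go(-575.3,[3,6,9,12,15,18,21,24])
E
```

```text
t 25.55 tcp [443.   56.2 230.8] yaw 98.36 F [-6.67 -4.66 12.7 ] T [-1.53  1.16 -0.01] open 20.7
ang 148.5 r 75.65  Ft(resist) 7.46 Fr 3.25  cmd ang 144.7 j [ 0.47  0.35 -0.87  2.18  0.39  0.78  1.06]
[0.28,0.28,0.0,0,0,-0.0,1.5,0.54,0.57,0.0,0,0,-0.0,1.5,0.79,0.88,0.0,0,0,-0.0,1.5,1.02,1.19,0.0,0,0,-0.0,1.5,1.23,1.52,0.0,0,0,-0.0,1.5,1.43,1.87,0.0,0,0,-0.0,1.5,1.6,2.22,0.0,0,0,-0.0,1.5,1.76,2.58,0.0,0,0,-0.0,1.5]
end [469.3  81.2 230.5] 98.4
a_end -599.3
```

>>> step_arm(moves=[0.28,0.28,-0.02,0,0,0,1.5,0.54,0.57,-0.03,0,0,0,1.5,0.79,0.88,-0.03,0,0,0,1.5,1.02,1.19,-0.03,0,0,0,1.5,1.23,1.52,-0.03,0,0,0,1.5,1.43,1.87,-0.03,0,0,0,1.5,1.6,2.22,-0.03,0,0,0,1.5,1.76,2.58,-0.03,0,0,0,1.5])

```text
clock: 26.35
tool_pos: [464.7, 79.0, 231.0]
eef_rot: [-0.001, 0.653, 0.757, -0.005]
ft_force: [-9.2, -1.5, 11.4]
opening: 0.245
```

```bash
sed -i 's/Z=230.5/Z=230.8/' wind.py; python3 - <<'E'
from wind import *
p,y=load();save((p[0],p[1],230.8),y)
rep(0)
go(-599.3,[3,6,9,12,15,18,21,24])
im2=get_image("scene");c=im2['color'][230:310,330:430,::-1];cv2.imwrite('pics/s11c.png',cv2.resize(c,(750,600),interpolation=cv2.INTER_CUBIC))
E
```

```text
t 26.35 tcp [464.7  79.  231. ] yaw 98.41 F [-9.17 -1.54 11.44] T [-0.82  1.67 -0.  ] open 20.8
ang 124.5 r 75.55  Ft(resist) 8.43 Fr 3.92  cmd ang 120.7 j [ 0.41  0.39 -0.86  2.13  0.41  0.8   1.01]
[0.14,0.36,0.0,0,0,-0.0,1.5,0.26,0.74,0.0,0,0,-0.0,1.5,0.36,1.12,0.0,0,0,-0.0,1.5,0.44,1.5,0.0,0,0,-0.0,1.5,0.5,1.89,0.0,0,0,-0.0,1.5,0.54,2.28,0.0,0,0,-0.0,1.5,0.56,2.67,0.0,0,0,-0.0,1.5,0.56,3.06,0.0,0,0,-0.0,1.5]
end [498.7  91.2 230.8] 98.4
a_end -623.3
```

View pics/s11c.png

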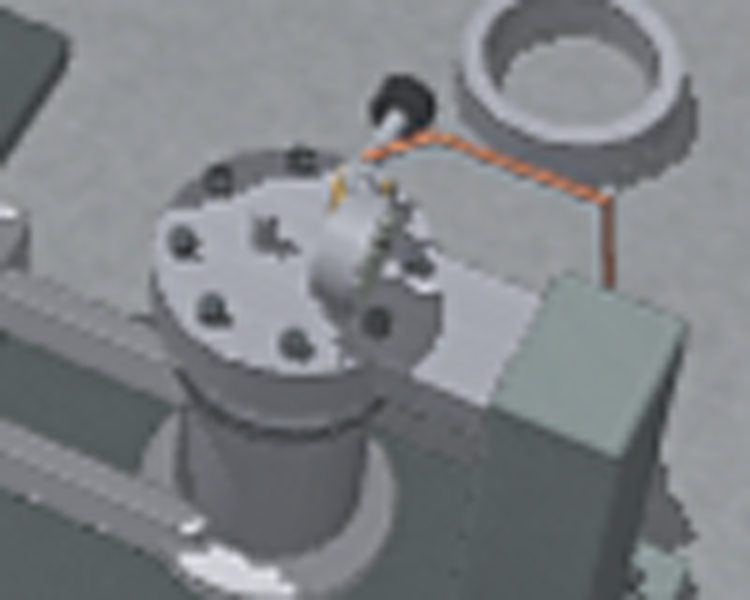

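>>> step_arm(moves=[0.14,0.36,0.0,0,0,0,1.5,0.26,0.74,0.0,0,0,0,1.5,0.36,1.12,0.0,0,0,0,1.5,0.44,1.5,0.0,0,0,0,1.5,0.5,1.89,0.0,0,0,0,1.5,0.54,2.28,0.0,0,0,0,1.5,0.56,2.67,0.0,0,0,0,1.5,0.56,3.06,0.0,0,0,0,1.5])

```text
clock: 27.2
tool_pos: [494.0, 91.1, 231.1]
eef_rot: [-0.002, 0.653, 0.757, -0.004]
ft_force: [-8.5, 1.2, 9.5]
opening: 0.243
```

```bash
python3 - <<'E'
from wind import *
rep(0)
go(-623.3,[3,6,9,12,15,18,21,24])
E
```

```text
t 27.2 tcp [494.   91.1 231.1] yaw 98.47 F [-8.54  1.2   9.45] T [0.01 1.83 0.03] open 20.7
ang 100.3 r 75.58  Ft(resist) 8.18 Fr 2.71  cmd ang 96.7 j [ 0.37  0.43 -0.84  2.07  0.43  0.83  0.99]
[-0.02,0.4,0.0,0,0,-0.0,1.5,-0.07,0.79,0.0,0,0,-0.0,1.5,-0.13,1.17,0.0,0,0,-0.0,1.5,-0.21,1.56,0.0,0,0,-0.0,1.5,-0.31,1.94,0.0,0,0,-0.0,1.5,-0.44,2.31,0.0,0,0,-0.0,1.5,-0.58,2.68,0.0,0,0,-0.0,1.5,-0.74,3.03,0.0,0,0,-0.0,1.5]
end [529.8  88.3 230.8] 98.4
a_end -647.3
```

Flat at about 8.2 N, so the vessel is still free. Continue.

>>> step_arm(moves=[-0.02,0.4,0.0,0,0,0,1.5,-0.07,0.79,0.0,0,0,0,1.5,-0.13,1.17,0.0,0,0,0,1.5,-0.21,1.56,0.0,0,0,0,1.5,-0.31,1.94,0.0,0,0,0,1.5,-0.44,2.31,0.0,0,0,0,1.5,-0.58,2.68,0.0,0,0,0,1.5,-0.74,3.03,0.0,0,0,0,1.5])

```text
clock: 28.0
tool_pos: [525.5, 90.0, 231.2]
eef_rot: [-0.003, 0.653, 0.758, -0.002]
ft_force: [-6.2, 4.3, 6.2]
opening: 0.243
```

```bash
python3 - <<'E'
from wind import *
rep(0)
go(-647.3,[3,6,9,12,15,18,21,24])
E
```

```text
t 28.0 tcp [525.5  90.  231.2] yaw 98.51 F [-6.21  4.29  6.23] T [0.68 1.7  0.04] open 20.7
ang 76.2 r 75.53  Ft(resist) 7.06 Fr 2.68  cmd ang 72.7 j [ 0.37  0.46 -0.83  2.01  0.45  0.86  1.01]
[-0.18,0.35,0.0,0,0,-0.0,1.5,-0.38,0.69,0.0,0,0,-0.0,1.5,-0.59,1.02,0.0,0,0,-0.0,1.5,-0.82,1.34,0.0,0,0,-0.0,1.5,-1.07,1.64,0.0,0,0,-0.0,1.5,-1.34,1.93,0.0,0,0,-0.0,1.5,-1.61,2.21,0.0,0,0,-0.0,1.5,-1.91,2.47,0.0,0,0,-0.0,1.5]
end [557.   73.  230.8] 98.4
a_end -671.3
```

>>> step_arm(moves=[-0.18,0.35,0.0,0,0,0,1.5,-0.38,0.69,0.0,0,0,0,1.5,-0.59,1.02,0.0,0,0,0,1.5,-0.82,1.34,0.0,0,0,0,1.5,-1.07,1.64,0.0,0,0,0,1.5,-1.34,1.93,0.0,0,0,0,1.5,-1.61,2.21,0.0,0,0,0,1.5,-1.91,2.47,0.0,0,0,0,1.5])

```text
clock: 28.8
tool_pos: [553.7, 76.2, 231.4]
eef_rot: [-0.003, 0.653, 0.758, 0.0]
ft_force: [-4.6, 6.7, 3.8]
opening: 0.246
```

```bash
python3 - <<'E'
from wind import *
rep(0)
go(-671.3,[3,6,9,12,15,18,21,24])
im2=get_image("scene");c=im2['color'][230:310,330:430,::-1];cv2.imwrite('pics/s12c.png',cv2.resize(c,(750,600),interpolation=cv2.INTER_CUBIC))
E
```

```text
t 28.8 tcp [553.7  76.2 231.4] yaw 98.54 F [-4.58  6.66  3.84] T [ 1.28  1.21 -0.01] open 20.9
ang 52.2 r 75.35  Ft(resist) 7.70 Fr 2.45  cmd ang 48.7 j [ 0.38  0.5  -0.82  1.96  0.46  0.88  1.04]
[-0.3,0.25,0.0,0,0,-0.0,1.5,-0.62,0.48,0.0,0,0,-0.0,1.5,-0.95,0.69,0.0,0,0,-0.0,1.5,-1.29,0.88,0.0,0,0,-0.0,1.5,-1.64,1.06,0.0,0,0,-0.0,1.5,-2.0,1.22,0.0,0,0,-0.0,1.5,-2.37,1.36,0.0,0,0,-0.0,1.5,-2.74,1.48,0.0,0,0,-0.0,1.5]
end [575.6  48.1 230.8] 98.4
a_end -695.3
```

View pics/s12c.png

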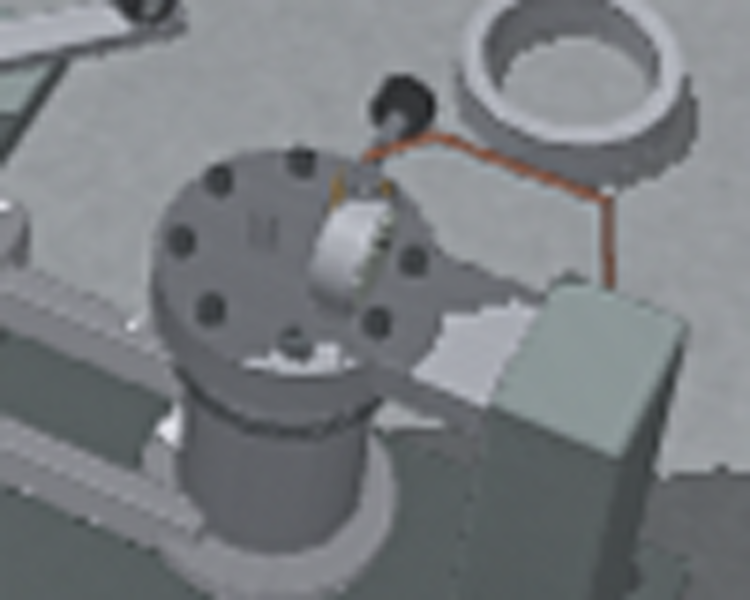

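>>> step_arm(moves=[-0.3,0.25,0.0,0,0,0,1.5,-0.62,0.48,0.0,0,0,0,1.5,-0.95,0.69,0.0,0,0,0,1.5,-1.29,0.88,0.0,0,0,0,1.5,-1.64,1.06,0.0,0,0,0,1.5,-2.0,1.22,0.0,0,0,0,1.5,-2.37,1.36,0.0,0,0,0,1.5,-2.74,1.48,0.0,0,0,0,1.5])

```text
clock: 29.65
tool_pos: [573.7, 52.2, 231.6]
eef_rot: [-0.003, 0.652, 0.758, 0.002]
ft_force: [-3.0, 7.1, 2.2]
opening: 0.246
```

```bash
python3 - <<'E'
from wind import *
rep(0)
go(-695.3,[3,6,9,12,15,18,21,24])
E
```

```text
t 29.65 tcp [573.7  52.2 231.6] yaw 98.55 F [-2.96  7.13  2.19] T [ 1.63  0.64 -0.04] open 20.9
ang 28.2 r 75.14  Ft(resist) 7.69 Fr 0.76  cmd ang 24.7 j [ 0.42  0.52 -0.81  1.92  0.46  0.9   1.09]
[-0.38,0.1,0.0,0,0,-0.0,1.5,-0.77,0.18,0.0,0,0,-0.0,1.5,-1.16,0.24,0.0,0,0,-0.0,1.5,-1.55,0.28,0.0,0,0,-0.0,1.5,-1.94,0.3,0.0,0,0,-0.0,1.5,-2.33,0.3,0.0,0,0,-0.0,1.5,-2.72,0.28,0.0,0,0,-0.0,1.5,-3.11,0.23,0.0,0,0,-0.0,1.5]
end [582.5  17.6 230.8] 98.4
a_end -719.3
```

>>> step_arm(moves=[-0.38,0.1,0.0,0,0,0,1.5,-0.77,0.18,0.0,0,0,0,1.5,-1.16,0.24,0.0,0,0,0,1.5,-1.55,0.28,0.0,0,0,0,1.5,-1.94,0.3,0.0,0,0,0,1.5,-2.33,0.3,0.0,0,0,0,1.5,-2.72,0.28,0.0,0,0,0,1.5,-3.11,0.23,0.0,0,0,0,1.5])

```text
clock: 30.45
tool_pos: [582.1, 22.2, 231.9]
eef_rot: [-0.002, 0.652, 0.758, 0.003]
ft_force: [0.8, 7.7, 0.8]
opening: 0.248
```

```bash
python3 - <<'E'
from wind import *
rep(0)
go(-719.3,[3,6,9,12,15,18,21,24])
E
```

```text
t 30.45 tcp [582.1  22.2 231.9] yaw 98.55 F [0.77 7.72 0.82] T [ 1.72 -0.02 -0.04] open 21.1
ang 4.2 r 74.84  Ft(resist) 7.65 Fr 1.34  cmd ang 0.7 j [ 0.46  0.52 -0.81  1.91  0.47  0.9   1.15]
[-0.39,-0.06,0.0,0,0,-0.0,1.5,-0.77,-0.14,0.0,0,0,-0.0,1.5,-1.15,-0.25,0.0,0,0,-0.0,1.5,-1.53,-0.37,0.0,0,0,-0.0,1.5,-1.89,-0.51,0.0,0,0,-0.0,1.5,-2.25,-0.67,0.0,0,0,-0.0,1.5,-2.6,-0.85,0.0,0,0,-0.0,1.5,-2.94,-1.05,0.0,0,0,-0.0,1.5]
end [576.4 -13.  230.8] 98.4
a_end -743.3
```

>>> step_arm(moves=[-0.39,-0.06,0.0,0,0,0,1.5,-0.77,-0.14,0.0,0,0,0,1.5,-1.15,-0.25,0.0,0,0,0,1.5,-1.53,-0.37,0.0,0,0,0,1.5,-1.89,-0.51,0.0,0,0,0,1.5,-2.25,-0.67,0.0,0,0,0,1.5,-2.6,-0.85,0.0,0,0,0,1.5,-2.94,-1.05,0.0,0,0,0,1.5])

```text
clock: 31.25
tool_pos: [577.6, -8.8, 232.1]
eef_rot: [-0.0, 0.652, 0.758, 0.005]
ft_force: [3.0, 7.6, -1.3]
opening: 0.249
```

```bash
python3 - <<'E'
from wind import *
rep(0)
go(-743.3,[3,6,9,12,15,18,21,24])
E
```

```text
t 31.25 tcp [577.6  -8.8 232.1] yaw 98.55 F [ 2.99  7.63 -1.27] T [ 1.63 -0.63  0.04] open 21.2
ang -20.0 r 74.59  Ft(resist) 8.20 Fr 0.20  cmd ang -23.3 j [ 0.52  0.51 -0.81  1.92  0.47  0.89  1.2 ]
[-0.33,-0.21,0.0,0,0,-0.0,1.5,-0.64,-0.44,0.0,0,0,-0.0,1.5,-0.95,-0.69,0.0,0,0,-0.0,1.5,-1.24,-0.96,0.0,0,0,-0.0,1.5,-1.52,-1.24,0.0,0,0,-0.0,1.5,-1.78,-1.53,0.0,0,0,-0.0,1.5,-2.02,-1.83,0.0,0,0,-0.0,1.5,-2.25,-2.15,0.0,0,0,-0.0,1.5]
end [558.4 -38.4 230.8] 98.4
a_end -767.3
```

>>> step_arm(moves=[-0.33,-0.21,0.0,0,0,0,1.5,-0.64,-0.44,0.0,0,0,0,1.5,-0.95,-0.69,0.0,0,0,0,1.5,-1.24,-0.96,0.0,0,0,0,1.5,-1.52,-1.24,0.0,0,0,0,1.5,-1.78,-1.53,0.0,0,0,0,1.5,-2.02,-1.83,0.0,0,0,0,1.5,-2.25,-2.15,0.0,0,0,0,1.5])

```text
clock: 32.05
tool_pos: [561.0, -35.1, 232.1]
eef_rot: [0.001, 0.653, 0.758, 0.005]
ft_force: [4.0, 5.6, -2.7]
opening: 0.247
```

```bash
python3 - <<'E'
from wind import *
rep(0)
go(-767.3,[2.5,5,7.5,10,12.5,15,17.5,20])
E
```

```text
t 32.05 tcp [561.  -35.1 232.1] yaw 98.53 F [ 3.97  5.58 -2.72] T [ 1.2  -1.24 -0.02] open 21.0
ang -44.1 r 74.47  Ft(resist) 6.77 Fr -1.04  cmd ang -47.3 j [ 0.58  0.49 -0.82  1.96  0.46  0.87  1.24]
[-0.18,-0.28,0.0,0,0,-0.0,1.5,-0.35,-0.56,0.0,0,0,-0.0,1.5,-0.5,-0.85,0.0,0,0,-0.0,1.5,-0.64,-1.14,0.0,0,0,-0.0,1.5,-0.77,-1.44,0.0,0,0,-0.0,1.5,-0.89,-1.75,0.0,0,0,-0.0,1.5,-0.99,-2.06,0.0,0,0,-0.0,1.5,-1.08,-2.38,0.0,0,0,-0.0,1.5]
end [536.4 -52.5 230.8] 98.4
a_end -787.3
```

```bash
python3 - <<'E'
from wind import *
a=np.radians(-767.3);save((C[0]+75*np.cos(a),C[1]+75*np.sin(a),230.8),98.4)
go(-767.3,[3,6,9,12,15,18,21,24])
E
```

```text
[-0.21,-0.33,0.0,0,0,-0.0,1.5,-0.41,-0.67,0.0,0,0,-0.0,1.5,-0.58,-1.02,0.0,0,0,-0.0,1.5,-0.74,-1.38,0.0,0,0,-0.0,1.5,-0.88,-1.75,0.0,0,0,-0.0,1.5,-1.0,-2.12,0.0,0,0,-0.0,1.5,-1.1,-2.5,0.0,0,0,-0.0,1.5,-1.18,-2.89,0.0,0,0,-0.0,1.5]
end [531.5 -54.3 230.8] 98.4
a_end -791.3
```

>>> step_arm(moves=[-0.21,-0.33,0.0,0,0,0,1.5,-0.41,-0.67,0.0,0,0,0,1.5,-0.58,-1.02,0.0,0,0,0,1.5,-0.74,-1.38,0.0,0,0,0,1.5,-0.88,-1.75,0.0,0,0,0,1.5,-1.0,-2.12,0.0,0,0,0,1.5,-1.1,-2.5,0.0,0,0,0,1.5,-1.18,-2.89,0.0,0,0,0,1.5])

```text
clock: 32.85
tool_pos: [534.9, -52.7, 232.1]
eef_rot: [0.002, 0.653, 0.758, 0.005]
ft_force: [6.6, 3.9, -3.7]
opening: 0.249
```

```bash
python3 - <<'E'
from wind import *
rep(0)
go(-791.3,[3,6,9,12,15,18,21,24])
E
```

```text
t 32.85 tcp [534.9 -52.7 232.1] yaw 98.5 F [ 6.6   3.89 -3.73] T [ 0.52 -1.64  0.02] open 21.1
ang -68.4 r 74.58  Ft(resist) 7.57 Fr -1.19  cmd ang -71.3 j [ 0.63  0.46 -0.83  2.01  0.45  0.85  1.28]
[-0.06,-0.38,0.0,0,0,-0.0,1.5,-0.1,-0.77,0.0,0,0,-0.0,1.5,-0.12,-1.17,0.0,0,0,-0.0,1.5,-0.12,-1.56,0.0,0,0,-0.0,1.5,-0.1,-1.95,0.0,0,0,-0.0,1.5,-0.06,-2.34,0.0,0,0,-0.0,1.5,0.01,-2.73,0.0,0,0,-0.0,1.5,0.09,-3.11,0.0,0,0,-0.0,1.5]
end [500.6 -58.  230.8] 98.4
a_end -815.3
```

>>> step_arm(moves=[-0.06,-0.38,0.0,0,0,0,1.5,-0.1,-0.77,0.0,0,0,0,1.5,-0.12,-1.17,0.0,0,0,0,1.5,-0.12,-1.56,0.0,0,0,0,1.5,-0.1,-1.95,0.0,0,0,0,1.5,-0.06,-2.34,0.0,0,0,0,1.5,0.01,-2.73,0.0,0,0,0,1.5,0.09,-3.11,0.0,0,0,0,1.5])

```text
clock: 33.65
tool_pos: [504.0, -58.0, 231.8]
eef_rot: [0.003, 0.653, 0.757, 0.004]
ft_force: [6.9, 1.6, -5.3]
opening: 0.246
```

```bash
python3 - <<'E'
from wind import *
rep(0)
go(-815.3,[3,6,9,12,15,18,21,24])
im2=get_image("scene");cv2.imwrite("pics/s13.png",im2['color'][:,:,::-1]);c=im2['color'][200:340,270:450,::-1];cv2.imwrite('pics/s13c.png',cv2.resize(c,(800,600),interpolation=cv2.INTER_CUBIC))
E
```

```text
t 33.65 tcp [504.  -58.  231.8] yaw 98.45 F [ 6.92  1.63 -5.25] T [-0.13 -1.68 -0.06] open 20.9
ang -92.7 r 74.74  Ft(resist) 6.83 Fr -1.95  cmd ang -95.3 j [ 0.67  0.42 -0.84  2.07  0.43  0.82  1.29]
[0.1,-0.38,0.0,0,0,-0.0,1.5,0.22,-0.75,0.0,0,0,-0.0,1.5,0.37,-1.12,0.0,0,0,-0.0,1.5,0.53,-1.48,0.0,0,0,-0.0,1.5,0.71,-1.83,0.0,0,0,-0.0,1.5,0.9,-2.17,0.0,0,0,-0.0,1.5,1.12,-2.5,0.0,0,0,-0.0,1.5,1.35,-2.81,0.0,0,0,-0.0,1.5]
end [470.8 -48.7 230.8] 98.4
a_end -839.3
```

View pics/s13c.png

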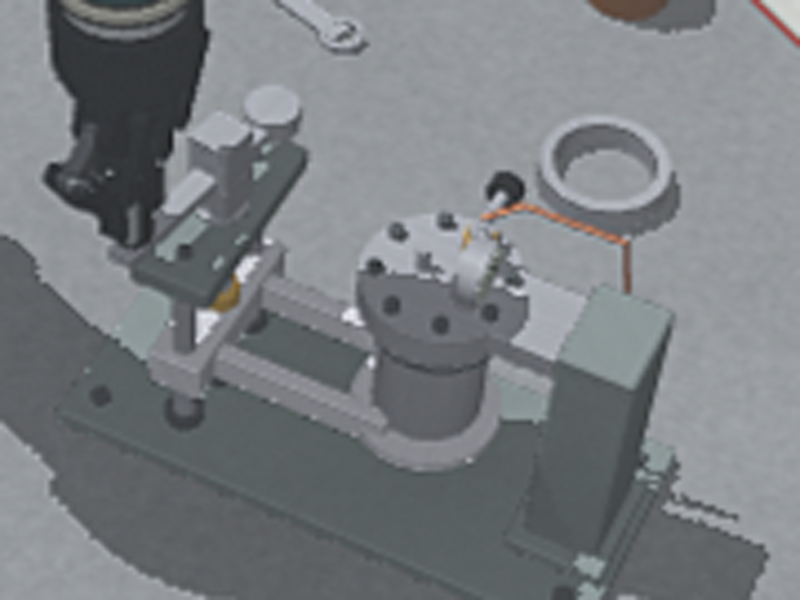

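>>> step_arm(moves=[0.1,-0.38,0.0,0,0,0,1.5,0.22,-0.75,0.0,0,0,0,1.5,0.37,-1.12,0.0,0,0,0,1.5,0.53,-1.48,0.0,0,0,0,1.5,0.71,-1.83,0.0,0,0,0,1.5,0.9,-2.17,0.0,0,0,0,1.5,1.12,-2.5,0.0,0,0,0,1.5,1.35,-2.81,0.0,0,0,0,1.5])

```text
clock: 34.5
tool_pos: [473.8, -50.1, 231.7]
eef_rot: [0.003, 0.653, 0.757, 0.002]
ft_force: [6.3, -1.2, -4.6]
opening: 0.243
```

```bash
python3 - <<'E'
from wind import *
rep(0)
go(-839.3,[3,6,9,12,15,18,21,24])
E
```

```text
t 34.5 tcp [473.8 -50.1 231.7] yaw 98.41 F [ 6.33 -1.18 -4.58] T [-0.77 -1.53  0.03] open 20.7
ang -116.7 r 74.82  Ft(resist) 6.18 Fr -1.80  cmd ang -119.3 j [ 0.69  0.38 -0.86  2.13  0.41  0.79  1.29]
[0.25,-0.31,0.0,0,0,-0.0,1.5,0.51,-0.6,0.0,0,0,-0.0,1.5,0.79,-0.87,0.0,0,0,-0.0,1.5,1.08,-1.14,0.0,0,0,-0.0,1.5,1.39,-1.38,0.0,0,0,-0.0,1.5,1.71,-1.61,0.0,0,0,-0.0,1.5,2.04,-1.82,0.0,0,0,-0.0,1.5,2.38,-2.02,0.0,0,0,-0.0,1.5]
end [447.4 -28.1 230.8] 98.4
a_end -863.3
```

>>> step_arm(moves=[0.25,-0.31,0.0,0,0,0,1.5,0.51,-0.6,0.0,0,0,0,1.5,0.79,-0.87,0.0,0,0,0,1.5,1.08,-1.14,0.0,0,0,0,1.5,1.39,-1.38,0.0,0,0,0,1.5,1.71,-1.61,0.0,0,0,0,1.5,2.04,-1.82,0.0,0,0,0,1.5,2.38,-2.02,0.0,0,0,0,1.5])

```text
clock: 35.3
tool_pos: [450.0, -31.3, 231.7]
eef_rot: [0.004, 0.654, 0.757, 0.001]
ft_force: [7.0, -5.9, -3.2]
opening: 0.247
```

```bash
python3 - <<'E'
from wind import *
rep(0)
go(-863.3,[3,6,9,12,15,18,21,24])
E
```

```text
t 35.3 tcp [450.  -31.3 231.7] yaw 98.35 F [ 6.99 -5.9  -3.16] T [-1.6  -1.41 -0.07] open 21.0
ang -140.1 r 74.92  Ft(resist) 9.01 Fr -1.58  cmd ang -143.3 j [ 0.67  0.35 -0.87  2.18  0.4   0.76  1.25]
[0.35,-0.18,0.0,0,0,-0.0,1.5,0.71,-0.34,0.0,0,0,-0.0,1.5,1.08,-0.47,0.0,0,0,-0.0,1.5,1.45,-0.59,0.0,0,0,-0.0,1.5,1.83,-0.7,0.0,0,0,-0.0,1.5,2.21,-0.78,0.0,0,0,-0.0,1.5,2.6,-0.84,0.0,0,0,-0.0,1.5,2.99,-0.88,0.0,0,0,-0.0,1.5]
end [4.343e+02 2.000e-01 2.308e+02] 98.4
a_end -887.3
```

The torque rose from 1.71 to 2.13 N m and Ft to 9.0 N, so the gasket is being touched. I'll go slowly now.

```bash
python3 - <<'E'
from wind import *
a=np.radians(-863.3);save((C[0]+75*np.cos(a),C[1]+75*np.sin(a),230.8),98.4)
go(-863.3,[1.5,3,4.5,6,7,8,9,10])
E
```

```text
[0.17,-0.09,0.0,0,0,-0.0,1.5,0.35,-0.18,0.0,0,0,-0.0,1.5,0.53,-0.26,0.0,0,0,-0.0,1.5,0.71,-0.34,0.0,0,0,-0.0,1.5,0.83,-0.38,0.0,0,0,-0.0,1.5,0.95,-0.43,0.0,0,0,-0.0,1.5,1.08,-0.47,0.0,0,0,-0.0,1.5,1.2,-0.52,0.0,0,0,-0.0,1.5]
end [440.5 -17.  230.8] 98.4
a_end -873.3
```

>>> step_arm(moves=[0.17,-0.09,0.0,0,0,0,1.5,0.35,-0.18,0.0,0,0,0,1.5,0.53,-0.26,0.0,0,0,0,1.5,0.71,-0.34,0.0,0,0,0,1.5,0.83,-0.38,0.0,0,0,0,1.5,0.95,-0.43,0.0,0,0,0,1.5,1.08,-0.47,0.0,0,0,0,1.5,1.2,-0.52,0.0,0,0,0,1.5])

```text
clock: 36.1
tool_pos: [442.7, -21.2, 231.6]
eef_rot: [0.004, 0.654, 0.757, -0.0]
ft_force: [6.1, -8.3, -0.9]
opening: 0.242
```

```bash
python3 - <<'E'
from wind import *
rep(0)
go(-873.3,[1.5,3,4.5,6,7,8,9,10])
E
```

```text
t 36.1 tcp [442.7 -21.2 231.6] yaw 98.32 F [ 6.06 -8.31 -0.89] T [-1.96 -1.25 -0.  ] open 20.6
ang -149.7 r 75.03  Ft(resist) 10.23 Fr -1.04  cmd ang -153.3 j [ 0.66  0.34 -0.88  2.2   0.39  0.76  1.23]
[0.19,-0.06,0.0,0,0,-0.0,1.5,0.38,-0.11,0.0,0,0,-0.0,1.5,0.57,-0.16,0.0,0,0,-0.0,1.5,0.76,-0.2,0.0,0,0,-0.0,1.5,0.89,-0.23,0.0,0,0,-0.0,1.5,1.01,-0.26,0.0,0,0,-0.0,1.5,1.14,-0.28,0.0,0,0,-0.0,1.5,1.27,-0.3,0.0,0,0,-0.0,1.5]
end [435.6  -4.9 230.8] 98.4
a_end -883.3
```

>>> step_arm(moves=[0.19,-0.06,0.0,0,0,0,1.5,0.38,-0.11,0.0,0,0,0,1.5,0.57,-0.16,0.0,0,0,0,1.5,0.76,-0.2,0.0,0,0,0,1.5,0.89,-0.23,0.0,0,0,0,1.5,1.01,-0.26,0.0,0,0,0,1.5,1.14,-0.28,0.0,0,0,0,1.5,1.27,-0.3,0.0,0,0,0,1.5])

```text
clock: 36.9
tool_pos: [437.2, -9.9, 231.5]
eef_rot: [0.003, 0.654, 0.756, -0.002]
ft_force: [5.0, -9.3, 0.2]
opening: 0.244
```

```bash
python3 - <<'E'
from wind import *
rep(0)
E
```

```text
t 36.9 tcp [437.2  -9.9 231.5] yaw 98.29 F [ 5.   -9.33  0.25] T [-2.41 -1.02 -0.01] open 20.7
ang -159.3 r 75.14  Ft(resist) 10.50 Fr -1.37  cmd ang -163.3 j [ 0.64  0.33 -0.88  2.21  0.39  0.76  1.21]
```

Ft is about 10.5 N and |T| 2.62 N m against about 1.72 free, which puts the seating force near 150 N, mid-window. I'll stop winding, relax the command so nothing springs, then let go and lift away.

>>> step_arm(moves=[-0.2,0.04,0,0,0,0,1.5,-0.4,0.08,0,0,0,0,1.5,-0.49,0.1,0,0,0,0,1.5,-0.49,0.1,0,0,0,0,1.5,-0.49,0.1,0,0,0,0,5,-0.49,0.1,0,0,0,0,5,-0.49,0.1,0,0,0,0,5,-0.49,0.1,0,0,0,0,5])

```text
clock: 37.7
tool_pos: [436.6, -9.0, 230.6]
eef_rot: [-0.0, 0.653, 0.758, -0.0]
ft_force: [0.0, -0.2, 0.4]
opening: 0.588
```

```bash
python3 - <<'E'
from wind import *
rep(0)
E
```

```text
t 37.7 tcp [436.6  -9.  230.6] yaw 98.49 F [ 0.02 -0.16  0.41] T [-0.06 -0.01  0.07] open 50.0
ang -160.1 r 75.42  Ft(resist) 0.16 Fr 0.04  cmd ang -163.3 j [ 0.64  0.34 -0.89  2.21  0.38  0.76  1.22]
```

>>> step_arm(moves=[0,0,0,0,0,0,5,0,0,0,0,0,0,5,0,0,-0.5,0,0,0,5,0,0,-2,0,0,0,5,0,0,-5,0,0,0,5,0,0,-9,0,0,0,5,0,0,-13,0,0,0,5,0,0,-13,0,0,0,5])

```text
clock: 38.5
tool_pos: [440.9, -8.4, 366.1]
eef_rot: [0.005, 0.653, 0.757, 0.003]
ft_force: [0.3, -0.3, 0.0]
opening: 0.584
```

```bash
python3 - <<'E'
from wind import *
import pickle
s=st();print(np.round(s["joint_positions"],2))
im=get_image("wrist");cv2.imwrite("pics/w14.png",im["color"][:,:,::-1]);pickle.dump((im,s),open("w14.pkl","wb"))
im2=get_image("scene");cv2.imwrite("pics/s14.png",im2['color'][:,:,::-1]);c=im2['color'][180:340,230:440,::-1];cv2.imwrite('pics/s14c.png',cv2.resize(c,(800,600),interpolation=cv2.INTER_CUBIC))
E
```

```text
t 38.5 tcp [440.9  -8.4 366.1] yaw 98.42 F [ 0.32 -0.33  0.04] T [-0.01 -0.04 -0.01] open 49.6
[ 0.83  0.14 -1.    2.03  0.14  1.03  1.48]
```

View pics/w14.png

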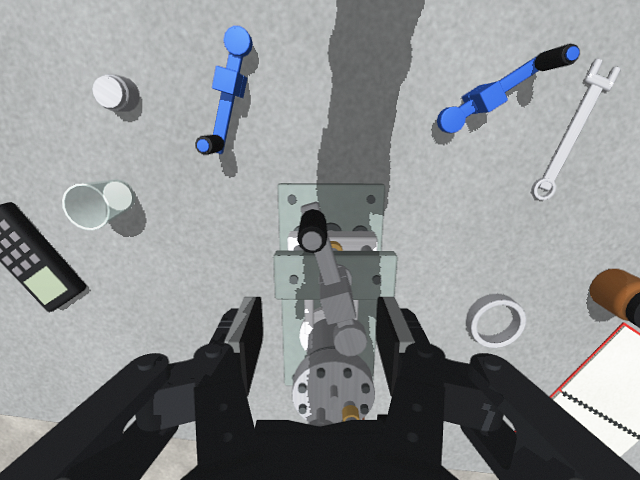

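View pics/s14c.png

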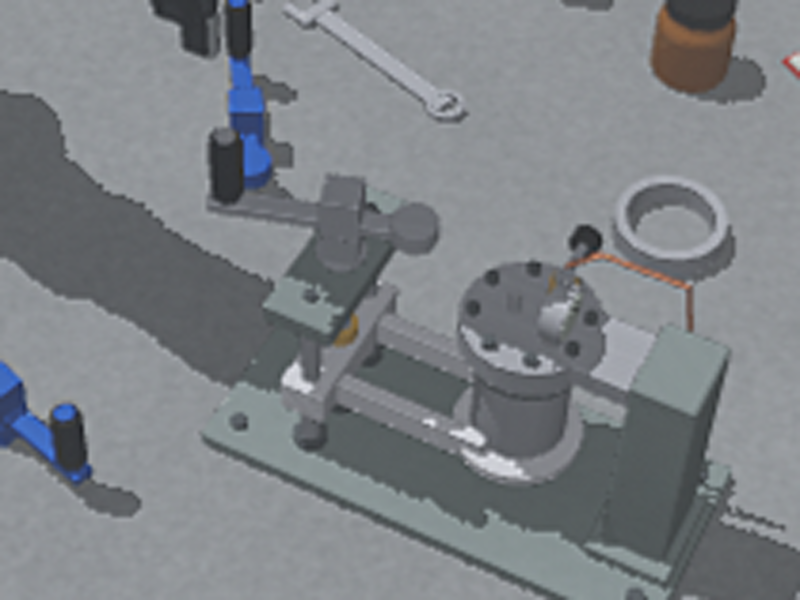

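```bash
python3 - <<'E'
from wind import *
import pickle
im,s=pickle.load(open("w14.pkl","rb"));t=get_image("scene")
x,e=tri([ray(im,(312,239),s),ray(t,(230+225*210/800,180+134*160/600))]);print("handle top",x,e)
for z in(266,270,274):
    p=onz(t,(230+225*210/800,180+134*160/600),z);print(z,p,np.hypot(*(p[:2]-C)))
print("pred home proj",proj(t,(C[0]+75*np.cos(np.radians(-160)),C[1]+75*np.sin(np.radians(-160)),270)),(230+225*210/800,180+134*160/600))
E
python3 - <<'E'
import cv2
a=cv2.imread("pics/s14.png")[205:260,280:350]
b=cv2.imread("pics/s14.png")[255:320,335:405]
cv2.imwrite("pics/s14d.png",cv2.hconcat([cv2.resize(a,(400,400),interpolation=cv2.INTER_CUBIC),cv2.resize(b,(400,400),interpolation=cv2.INTER_CUBIC)]))
E
```

```text
handle top [439.84184147 -13.45522267 271.53250466] [np.float64(1.053153722822318), np.float64(1.0531537228223091)]
266 [437.04862824  -8.53442592 266.        ] 74.83429718262673
270 [439.42178884 -11.38408452 270.        ] 73.64345618257315
274 [441.79494944 -14.23374313 274.        ] 72.62265578333728
pred home proj [288.8999234  214.68726204] (289.0625, 215.73333333333335)
```

View pics/s14d.png

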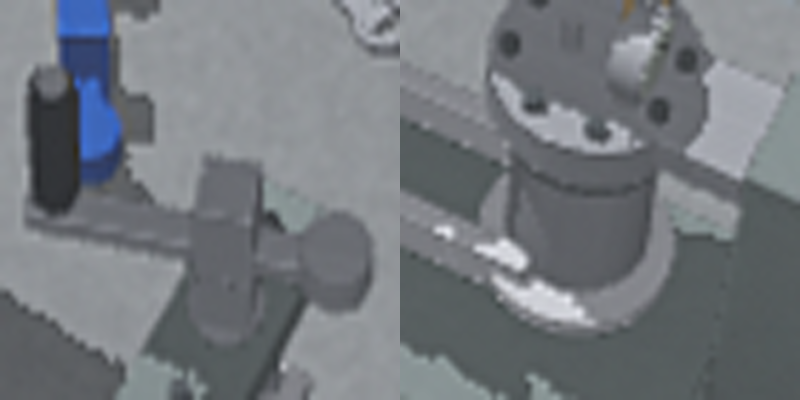

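```bash
python3 -c "
from rig import *
s=sensors.state();print(s['clock'],s['ft_force']);print(job_done())"
```

```text
38.65 [-1.14602033  0.37201341  0.66159042]
the job is handed in; nothing more can be done
None
```

The crank is fitted home on the square shaft and wound clockwise about 2.3 turns until the vessel seated against the gasket. I then let go, left the crank on the shaft, lifted the gripper clear and handed the job in at 38.7 s.

**Fit:** I read the turn of the square from a wrist picture, about 47.7° mod 90°. The crank dropped straight on, and contact with the stand's collar came at the expected height.

**Seating:** The resistance rose over the last 40° or so of turning.

| | Vessel free | At stop |
|---|---|---|
| Force along the handle's path | about 7 to 8 N | about 10.5 N |
| Wrist moment | about 1.72 N m | 2.62 N m |

From the rise in moment I estimate a seating force of about 150 N.

**Last checks:**
- **Crank height:** the handle top measured at 271.5 mm against 270 mm expected, which agrees within camera error, so the crank is still home.
- **Bystanders:** the final scene and wrist pictures show no sign that anything else moved.
- **Contact:** the forces were near zero after release.

**What disagreed:** My free-winding force was above the stated 3 to 6 N, so I judged the seating by the rise as well as the absolute value. I could not see the gasket itself, so the seating rests on feel alone.

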